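# Prime the scent doser with its key

### The arm

A 6-joint arm with a two-finger parallel gripper is mounted at the origin on the work surface. World frame = base frame: x ahead of the robot, y to its left, z up, the work surface at z = 0. Lengths are in m, angles in rad, forces in N, time in s.
With the tool pointing down it reaches from about 0.325 to 0.775 m from the base axis. Payload 9.3 kg.
Tool frame: the origin (TCP) lies between the finger pads; the fingertips stand 11 mm ahead of it and the grasp point (between the pads) lies 8 mm behind it; z points along the fingers, y is the direction in which the jaws open and shut (so a half turn about z gives the same grasp; the last joint's range is limited). The gripper opens to 85 mm and grips with 20 to 120 N. Pads are 22 mm wide; open, the fingers measure 114 mm over their backs; the gripper's body (76 mm by 85 mm) begins 54 mm behind the grasp point. The pads swing forward as they close: fully open they stand 13 mm farther back than shut.
Start: joints at [-1.362, 0.259, 0.021, 1.334, 0, 1.418], TCP at [0.195, -0.514, 0.242] pointing down, gripper open.
Joint ranges: [-3.04, 3.04], [-0.91, 1.82], [-1.04, 1.36], [-1.92, 1.95], [-1.52, 1.45], [-3.14, 3.14]. Speed limits (rad/s): [2.22, 2.22, 2.79, 3.14, 3.14, 3.14].

### API

Orientations are given as a rotation vector (axis times angle).
In Python, from workcell import get_obs, camera, bot gives the robot as it stands.
- The arm moves only by the shell command python3 -m handwheel 'ROWS' [OPENING] [FORCE]. ROWS is JSON, a list of rows, each an object of numbers: "x", "y", "z": the shift along the tool's x, y, z in m; "ax", "ay", "az": the turn, a rotation vector about the tool's x, y, z in rad. In form: [{"x": .., "y": .., "z": .., "ax": .., "ay": .., "az": ..}, ...]. A call has 1 to 10 rows; each row is the pose to reach, as a shift and turn from the pose commanded when the call began, along the tool's axes at that moment; what a row does not reach only later rows make up. A row lasts 1/10 s, in which the tool goes at most 50 mm and 8.59 degrees, less where a joint would pass 70% of its speed; a pose out of reach is approached as far as the arm can. A call with a gripper value outside its range is refused whole. OPENING is the finger opening in m, from 0 to 0.0854, set as the call begins (- or left out, the last holds). The fingers move at their own pace and stop on an object; FORCE is the grip in N (left out, the last holds). Time passes only in rows, so rows that repeat a pose let the fingers close. It gives the time, the measured TCP pose, the force and the opening at its end, in the units of the state.
- get_obs(): the state, without advancing time (a new reading comes with each control period).
- camera(name): name is "side" or "top" or "wrist"; returns a dict with "color" (384x512x3 uint8, red, green, blue), "intrinsics" (3x3 intrinsics, pixels), "extrinsics" (4x4, takes a point from camera to world coordinates). Camera axes: x right, y down, z forward; pixel columns grow to the right and rows downward; lengths in m; the calibration is good to about 2 mm. The wrist camera is an equidistant fisheye: a pixel r from the principal point sees the ray r / f radians off the axis. A picture is of the moment at which its call begins. There is no depth.
- bot.close_job(): hands the job in, once; it reports no verdict.
The state is a dict: "clock": time; "joint_pos": joint angles; "joint_vel": joint speeds; "joint_efforts": joint torques, N m; "eef_pos": TCP position; "tcp_rot": TCP orientation; "force": force on the tool from outside, world axes, zero at the start; "wrist_torque": the same for the moment, N m; "gripper_width": opening from 0.0 (shut) to 1.0 (fully open).
Only numpy, scipy, OpenCV 4.12 (cv2) and the standard library are available. Lean on these libraries where they do the work, as an engineer would, in place of code of your own. Each camera call takes 0.05 s, during which the arm holds its last target.

### The job

The steam room's scent doser has to be primed. Slip the black splash collar, flange down, over the upright lock barrel until it sits flat on the doser's cover, and let go of it; then take the key with the thick moulded bow from the key block, push it fully into the lock past its sticky pins, turn it a quarter turn clockwise (seen from above) against its return spring, and finish still gripping the key and holding it turned. Leave the locker key and the jar, cup, trivet and ladle where they are.

Things in the scene. Friction and masses are not known exactly. Their poses are not given: they have to be found in the camera images.
- collar: Loose black rubber splash collar: tube 50 mm outside, 38 mm inside diameter, 24 mm high, open at both ends, with a flange 62 mm across and 4 mm thick round its foot; grip the tube's wall above the flange. Starts on the table, flange down. Origin: centre of its underside; z up.
- doser: Fixed scent doser, a grey and white box 150 (x) by 220 (y) by 60 mm high. Origin: centre of its underside; x away from the robot at yaw 0. On its cover: the lock barrel at x -32, y -60 mm; a round pump head 80 mm across, 32 mm high, at x 22, y 52. Beside it a white canister, 192 mm high with its tube, centred at x 10, y 180.
- barrel_foot (a point): On the doser's cover, 60 mm above the table, at the centre of the foot of the upright steel lock barrel (34 mm diameter, 28 mm high, its top 4 mm bevelled to 29 mm). Axes as the doser's; z up.
- keyway (a point): Centre of the keyway's mouth in the plug's top face, 27 mm above barrel_foot, 1 mm below the barrel's rim. Slot 14 mm (x) by 4.8 mm (y), 26 mm deep, long sides funnelled to 10.8 mm over the top 3 mm. Turns with the plug; at rest its x is the doser's x. Sprung pins stick in from the short ends 7 and 15 mm down: a key needs 5 to 15 N to pass, less if rocked.
- lock (a joint): Turn of the lock plug, rad: 0 at rest, growing clockwise seen from above, stop at 1.57. A spring turns it back to 0 when let go (0.02 N m at rest, about 0.1 N m at a quarter turn). The key has about 0.15 rad of play in the slot, so the plug lags behind the key.
- switch_key: Doser's key, upright in a slot of the key block, shoulder on the block's top. Grip its black bow: 28 wide (x), 10 thick (y), 8 to 32 mm above origin. Shoulder 19 x 8 mm, 8 high. Notched steel blade below: 12 wide (x), 3.8 thick (y), 25 mm long, pointed; either way round fits. Origin: centre of shoulder's underside; z up through the bow. Fully in, origin is at keyway.
- locker_key: Bystander: flat steel locker key 3.4 to 3.8 mm thick, round pierced bow 30 mm across, top 36 mm above its origin, standing in the block's other slot, 70 mm from the switch key (which slot holds which varies). Origin and axes as for the switch key.
- key_block: Fixed wooden block, 50 mm (x) by 130 mm (y) by 34 mm high, with two slots 14 mm (x) by 4.8 mm (y), 29 mm deep, at y = -35 and +35 mm. Origin: centre of its underside.
- jar: Bystander: closed glass jar with twist cap, 60 mm diameter, 80 mm high. Origin: centre of its underside.
- measuring_cup: Bystander: yellow measuring cup, 86 mm across, 90 mm high, handle out to 71 mm along its own +y. Origin: centre of its underside.
- trivet: Bystander: folded stainless trivet, two bars 150 mm long (x) side by side, 24 mm across and 15 mm high. Origin: between the bars, on the table.
- ladle: Bystander: aluminium ladle, bowl 86 mm across and 40 mm high, handle reaching 285 mm along its own -x, up to 76 mm high. Origin: centre of the bowl's underside.
Mind the look-alikes: they are no part of the job. Of the things like the collar, leave any that is red or white; of the rest the larger one is meant.

How it is judged:
On the way, in this order (a step that is already met when the one before it is completed fails the run):
1. the splash collar sits flat on the cover round the lock barrel and is let go of (horizontal distance between collar and barrel_foot below 0.005 m and z of collar in the frame of barrel_foot below 0.0025 m and angle between collar's own z axis and vertical below 0.07 rad and contact force between the fingers and collar below 0.3 N), for 0.2 s.
2. the switch key is pushed fully into the lock, the plug not yet turned (z of switch_key in the frame of keyway below 0.003 m and horizontal distance between switch_key and keyway below 0.004 m and angle between switch_key's own z axis and vertical below 0.12 rad and value of joint lock below 0.35 rad), for 0.1 s.
At the end, for the whole second after the job is handed in: Through the last second the key is in to within 4 mm of its full depth, gripped by the fingers (over 2 N), and held turned at least about 70 degrees (1.2 rad on joint lock) clockwise against the spring, with the splash collar flat on the cover (within 2.5 mm) round the barrel (value of joint lock above 1.2 rad and z of switch_key in the frame of keyway below 0.004 m and horizontal distance between switch_key and keyway below 0.004 m and contact force between the fingers and switch_key above 2 N and horizontal distance between collar and barrel_foot below 0.005 m and z of collar in the frame of barrel_foot below 0.0025 m and angle between collar's own z axis and vertical below 0.07 rad); the arm keeps its last pose, push and grip.
It fails at once if a bystander is disturbed: jar, measuring cup, trivet, ladle or locker key moved more than 3 cm, or jar or cup tipped (distance of any of jar, measuring_cup, trivet, ladle, locker_key from where it was at the start of the episode above 0.03 m or angle between any of jar, measuring_cup's own z axis and vertical above 0.5 rad).
It also fails if it takes over 59 s, if anything falls off the work surface, if the arm or the gripper's body presses on something with over 40 N, if the wrist force passes 120 N, or if a joint passes its speed limit or range.

## Working session

There is one attempt and no reset: what is moved stays moved. The work goes in short steps, Python scripts to look and compute and a shell command to move; the robot and the scene stay as the last step left them, time stands still between calls to the robot, and variables do not carry over. Pictures are saved under pics/ and viewed, and the job is handed in when it is done.

```bash
ls -la; mkdir -p pics; python3 - <<'E'
from workcell import get_obs, camera, bot
import cv2,numpy as np
o=get_obs()
for k,v in o.items(): print(k,np.round(v,4))
for n in ['side','top','wrist']:
    c=camera(n); cv2.imwrite(f'pics/{n}0.png',c['color'][:,:,::-1]); print(n,np.round(c['intrinsics'],1).tolist(),np.round(c['extrinsics'],3).tolist())
    np.savez(f'pics/{n}0.npz',**c)
E
```

```text
total 12
drwxr-xr-x  3 agent agent 4096 Dec  6 14:31 .
drwxr-xr-x 23 root  root  4096 Dec  6 14:31 ..
drwxr-xr-x  2 agent agent 4096 Dec  6 14:31 pics
clock 0.0
joint_pos [-1.3616  0.2592  0.0207  1.3337  0.      1.4182]
joint_vel [ 0.0014  0.0013 -0.0016 -0.0004 -0.0004  0.0018]
joint_efforts [-1.10000e-03 -5.55641e+01  3.44528e+01  1.37000e-02 -2.00000e-04
  0.00000e+00]
eef_pos [ 0.1946 -0.5141  0.2416]
tcp_rot [-3.089 -0.565  0.   ]
force [ 0.7779 -0.1476  0.0696]
wrist_torque [ 0.0506 -0.0422 -0.0093]
gripper_width 1.0023
side [[403.8, 0.0, 252.9], [0.0, 403.8, 188.8], [0.0, 0.0, 1.0]] [[-0.992, -0.069, 0.107, 0.409], [-0.128, 0.5, -0.857, 0.983], [0.006, -0.863, -0.505, 0.668], [0.0, 0.0, 0.0, 1.0]]
top [[447.9, 0.0, 254.6], [0.0, 447.9, 189.0], [0.0, 0.0, 1.0]] [[-0.019, -0.993, 0.12, 0.381], [-1.0, 0.02, 0.006, -0.027], [-0.008, -0.12, -0.993, 1.217], [0.0, 0.0, 0.0, 1.0]]
wrist [[297.3, 0.0, 257.3], [0.0, 297.3, 194.0], [0.0, 0.0, 1.0]] [[0.354, -0.887, -0.297, 0.27], [-0.935, -0.336, -0.111, -0.485], [-0.001, 0.317, -0.948, 0.374], [0.0, 0.0, 0.0, 1.0]]
```

View pics/top0.png

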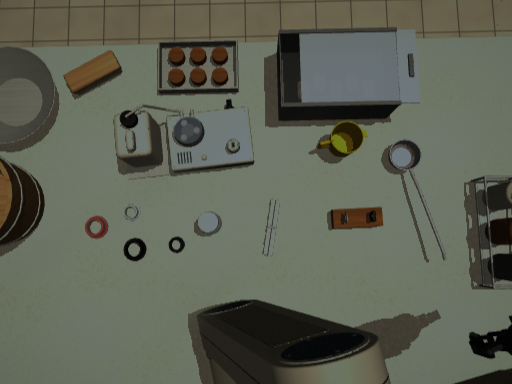

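View pics/side0.png

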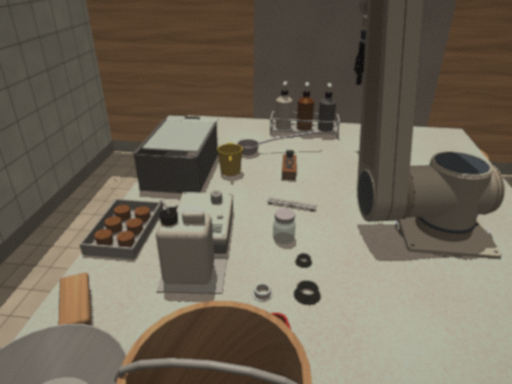

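View pics/wrist0.png

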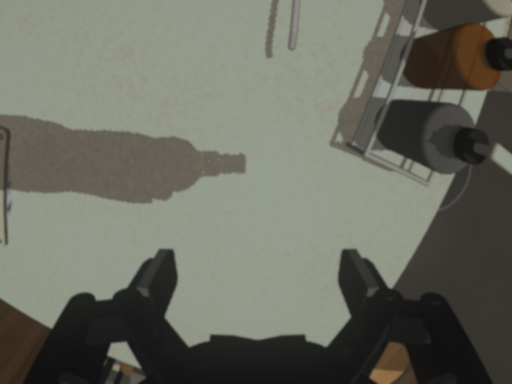

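```bash
cat > h.py <<'E'
import numpy as np, cv2
def load(n): return dict(np.load(n))
def ray(c,u,v,fish=False):
    K=c['intrinsics'];E=c['extrinsics']
    a=(u-K[0,2])/K[0,0]; b=(v-K[1,2])/K[1,1]
    if fish:
        r=np.hypot(a,b); s=np.sin(r)/r if r>1e-9 else 1.; d=np.array([a*s,b*s,np.cos(r)])
    else: d=np.array([a,b,1.])
    d=E[:3,:3]@d; return E[:3,3],d/np.linalg.norm(d)
def onz(c,u,v,z,fish=False):
    o,d=ray(c,u,v,fish); return (o+d*(z-o[2])/d[2])
def proj(c,p,fish=False):
    K=c['intrinsics'];E=c['extrinsics']
    q=E[:3,:3].T@(np.asarray(p)-E[:3,3])
    if fish:
        t=np.arctan2(np.hypot(q[0],q[1]),q[2]); n=np.hypot(q[0],q[1])+1e-12
        a,b=q[0]/n*t,q[1]/n*t
    else: a,b=q[0]/q[2],q[1]/q[2]
    return np.array([K[0,0]*a+K[0,2],K[1,1]*b+K[1,2]])
def crop(c,u0,u1,v0,v1,s,fn):
    im=c['color'][v0:v1,u0:u1,::-1]; cv2.imwrite(fn,cv2.resize(im,None,fx=s,fy=s,interpolation=cv2.INTER_CUBIC))
E
python3 - <<'E'
from h import *
c=load('pics/top0.npz')
crop(c,100,260,90,190,5,'pics/t_doser.png')
crop(c,320,400,195,240,8,'pics/t_block.png')
print('collar L',onz(c,135,249,0.012),'S',onz(c,177,244,0.01))
print('block',onz(c,357,217,0.034),'barrel',onz(c,233,146,.088))
g=c['color'].max(2)
m=((g<60)).astype(np.uint8)
n,l,st,ce=cv2.connectedComponentsWithStats(m[225:270,110:200])
for i in range(1,n):
    if st[i,4]>20: print(st[i],ce[i]+[110,225],onz(c,*(ce[i]+[110,225]),0.012))
E
```

```text
collar L [0.37079724 0.30306547 0.012     ] S [0.38187579 0.19105794 0.01      ]
block [ 0.44324041 -0.28816343  0.034     ] barrel [0.62897658 0.03323059 0.088     ]
[ 14  13  22  23 276] [134.98913043 248.87318841] [0.37113389 0.30309877 0.012     ]
[ 59  12  16  16 132] [176.5530303  244.15909091] [0.38147463 0.19189353 0.012     ]
```

View pics/t_doser.png

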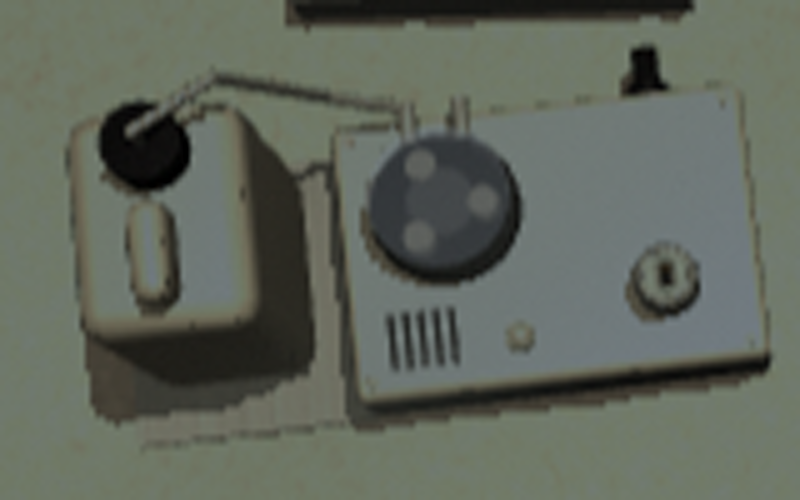

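View pics/t_block.png

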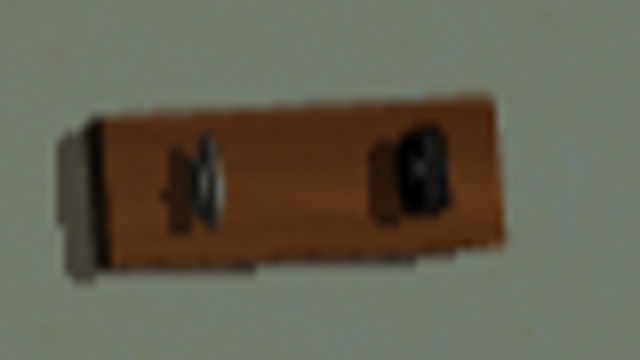

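```bash
cat >> h.py <<'E'
from scipy.spatial.transform import Rotation as Rn
def rel(p,psi,P0=None,psi0=None):
    """row shift from commanded pose (P0, tool-down yaw psi0) to world p, yaw psi. defaults measured"""
    from workcell import get_obs
    o=get_obs(); R=Rn.from_rotvec(o['tcp_rot']).as_matrix()
    P0=o['eef_pos'] if P0 is None else np.array(P0)
    if psi0 is not None: R=down(psi0)
    T=down(psi); rv=Rn.from_matrix(R.T@T).as_rotvec()
    return np.round(R.T@(np.array(p)-P0),4), np.round(rv,4)
def down(psi):
    c,s=np.cos(psi),np.sin(psi); return np.array([[c,s,0],[s,-c,0],[0,0,-1.]])
E
python3 - <<'E'
from h import *
c=load('pics/top0.npz')
cs=[onz(c,100+a/5,90+b/5,.06)[:2] for a,b in [(335,130),(740,90),(768,352),(358,405)]]
print(np.round(cs,4)); cen=np.mean(cs,0)
d1=cs[0]-cs[1]; d2=cs[3]-cs[2]; e1=cs[0]-cs[3]; e2=cs[1]-cs[2]
print('len',[np.linalg.norm(v) for v in(d1,d2,e1,e2)])
yaw=[np.arctan2(-v[0],v[1]) for v in(d1,d2)]+[np.arctan2(v[1],v[0]) for v in (e1,e2)]
print('cen',cen,'yaw',yaw)
y=np.mean(yaw);R=np.array([[np.cos(y),-np.sin(y)],[np.sin(y),np.cos(y)]])
print('barrel from box',cen+R@[-.032,-.06],'direct',onz(c,100+665/5,90+277/5,.087)[:2],'pump',cen+R@[.022,.052],onz(c,100+445/5,90+205/5,.092))
bs=[onz(c,320+a/8,195+b/8,.034)[:2] for a,b in [(105,120),(495,97),(503,245),(108,268)]]
print(np.round(bs,4),np.mean(bs,0)); d=bs[0]-bs[1]; print('yaw',np.arctan2(-d[0],d[1]),np.linalg.norm(d))
print('key bow top',onz(c,320+422/8,195+170/8,.034+.03), 'locker',onz(c,320+210/8,195+180/8,.055))
print(rel([.48,-.05,.25],0.362+1.4))
E
```

```text
[[ 0.7201  0.2091]
 [ 0.7373 -0.0066]
 [ 0.5955 -0.0188]
 [ 0.5719  0.1964]]
len [np.float64(0.21636974252393737), np.float64(0.21651580998681255), np.float64(0.14880726582112389), np.float64(0.1422893474606244)]
cen [0.65619722 0.09502879] yaw [np.float64(0.07937158949039094), np.float64(0.10948165812721161), np.float64(0.08504901850160504), np.float64(0.08564592082165268)]
barrel from box [0.62971238 0.0323985 ] direct [0.63076919 0.03326189] pump [0.67344057 0.14879371] [0.66983234 0.14571638 0.092     ]
[[ 0.463  -0.2261]
 [ 0.468  -0.355 ]
 [ 0.4192 -0.355 ]
 [ 0.4143 -0.2251]] [ 0.4411175  -0.29027862]
yaw 0.03891833978358341 0.12896184149122614
key bow top [ 0.4427694  -0.32198841  0.064     ] locker [ 0.44138938 -0.25568313  0.055     ]
(array([ 0.4312, -0.3332, -0.0078]), array([-8.0000e-04, -9.0000e-04, -1.4002e+00]))
```

```bash
python3 -m handwheel '[{"x":0.43,"y":-0.333,"z":-0.008,"az":-1.4},{"x":0.43,"y":-0.333,"z":-0.008,"az":-1.4},{"x":0.43,"y":-0.333,"z":-0.008,"az":-1.4},{"x":0.43,"y":-0.333,"z":-0.008,"az":-1.4},{"x":0.43,"y":-0.333,"z":-0.008,"az":-1.4},{"x":0.43,"y":-0.333,"z":-0.008,"az":-1.4},{"x":0.43,"y":-0.333,"z":-0.008,"az":-1.4},{"x":0.43,"y":-0.333,"z":-0.008,"az":-1.4},{"x":0.43,"y":-0.333,"z":-0.008,"az":-1.4},{"x":0.43,"y":-0.333,"z":-0.008,"az":-1.4}]' 0.085; python3 - <<'E'
from h import *
from workcell import camera,get_obs
o=get_obs(); print(o['clock'],o['joint_pos'],o['eef_pos'],o['tcp_rot'])
R=Rn.from_rotvec(o['tcp_rot']).as_matrix(); print(np.arctan2(R[1,0],R[0,0]))
c=camera('wrist'); np.savez('pics/w1.npz',**c); cv2.imwrite('pics/w1.png',c['color'][:,:,::-1])
print(rel([.371-.05,.303,.22],np.pi))
E
```

```text
0.15 [-1.36159520e+00  2.59087950e-01  2.09570638e-02  1.33373137e+00
 -1.48288867e-05  1.41823091e+00] [ 0.19462661 -0.51419571  0.24179968] [-3.08929041e+00 -5.64976223e-01  7.06679609e-05]
0.3617664718218025
(array([ 0.4075, -0.7196,  0.0225]), array([-1.0000e-04, -1.2000e-03, -2.7798e+00]))schema error: expected keys x, y, z, ax, ay, az
```

View pics/w1.png

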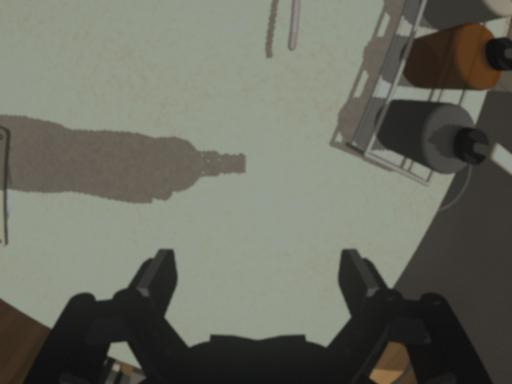

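All six keys are required; the move was refused and nothing moved. Writing the rows out in full.

```bash
python3 -m handwheel '[{"x":0.43,"y":-0.333,"z":-0.008,"ax":0,"ay":0,"az":-1.4},{"x":0.43,"y":-0.333,"z":-0.008,"ax":0,"ay":0,"az":-1.4},{"x":0.43,"y":-0.333,"z":-0.008,"ax":0,"ay":0,"az":-1.4},{"x":0.43,"y":-0.333,"z":-0.008,"ax":0,"ay":0,"az":-1.4},{"x":0.43,"y":-0.333,"z":-0.008,"ax":0,"ay":0,"az":-1.4},{"x":0.43,"y":-0.333,"z":-0.008,"ax":0,"ay":0,"az":-1.4},{"x":0.43,"y":-0.333,"z":-0.008,"ax":0,"ay":0,"az":-1.4},{"x":0.43,"y":-0.333,"z":-0.008,"ax":0,"ay":0,"az":-1.4},{"x":0.43,"y":-0.333,"z":-0.008,"ax":0,"ay":0,"az":-1.4},{"x":0.43,"y":-0.333,"z":-0.008,"ax":0,"ay":0,"az":-1.4}]' 0.085; python3 - <<'E'
from h import *
from workcell import camera,get_obs
o=get_obs(); print(o['clock'],o['joint_pos'],o['eef_pos'],o['tcp_rot'])
R=Rn.from_rotvec(o['tcp_rot']).as_matrix(); print(np.arctan2(R[1,0],R[0,0]))
c=camera('wrist'); np.savez('pics/w1.npz',**c); cv2.imwrite('pics/w1.png',c['color'][:,:,::-1])
print(np.round(c['extrinsics'],3).tolist())
print(rel([.371,.303,.22],np.pi))
E
```

```text
clock: 1.2
eef_pos: [0.4566, -0.0862, 0.2498]
tcp_rot: [1.992, 2.428, 0.0]
force: [0.9, -1.1, 0.3]
gripper_width: 1.001
1.2 [-3.67342153e-01  1.10182700e-01 -1.48191548e-01  1.31196973e+00
 -6.91766407e-05  1.00692038e+00] [ 0.45662092 -0.08615664  0.24980324] [1.99249539e+00 2.42831876e+00 1.20201116e-04]
1.7673300496013677
[[0.981, 0.185, 0.062, 0.44], [0.195, -0.93, -0.312, -0.006], [0.0, 0.318, -0.948, 0.382], [0.0, 0.0, 0.0, 1.0]]
(array([ 0.3935, -0.0098,  0.0306]), array([ 3.4000e-03, -2.0000e-04, -1.3692e+00]))
```

View pics/w1.png

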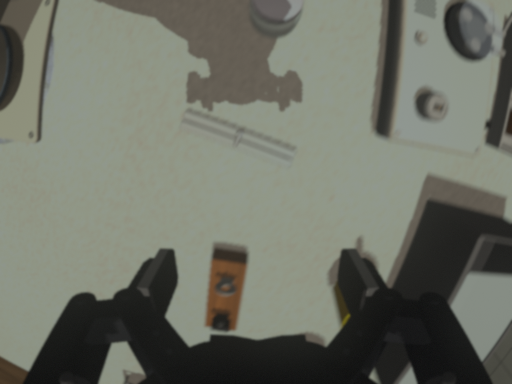

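```bash
python3 -m handwheel '[{"x":0.393,"y":-0.013,"z":0.03,"ax":0,"ay":0,"az":-1.374},{"x":0.393,"y":-0.013,"z":0.03,"ax":0,"ay":0,"az":-1.374},{"x":0.393,"y":-0.013,"z":0.03,"ax":0,"ay":0,"az":-1.374},{"x":0.393,"y":-0.013,"z":0.03,"ax":0,"ay":0,"az":-1.374},{"x":0.393,"y":-0.013,"z":0.03,"ax":0,"ay":0,"az":-1.374},{"x":0.393,"y":-0.013,"z":0.03,"ax":0,"ay":0,"az":-1.374},{"x":0.393,"y":-0.013,"z":0.03,"ax":0,"ay":0,"az":-1.374},{"x":0.393,"y":-0.013,"z":0.03,"ax":0,"ay":0,"az":-1.374},{"x":0.393,"y":-0.013,"z":0.03,"ax":0,"ay":0,"az":-1.374},{"x":0.393,"y":-0.013,"z":0.03,"ax":0,"ay":0,"az":-1.374}]'; python3 - <<'E'
from h import *
from workcell import camera,get_obs
o=get_obs(); print(o['clock'],o['joint_pos'],o['eef_pos'],o['tcp_rot'])
R=Rn.from_rotvec(o['tcp_rot']).as_matrix(); print(np.arctan2(R[1,0],R[0,0]))
c=camera('wrist'); np.savez('pics/w2.npz',**c); cv2.imwrite('pics/w2.png',c['color'][:,:,::-1])
print(np.round(c['extrinsics'],3).tolist())
print(rel([.371,.303,.22],np.pi), proj(c,o['eef_pos'],True))
E
```

```text
clock: 2.25
eef_pos: [0.3679, 0.2962, 0.2193]
tcp_rot: [0.0, -3.141, 0.001]
force: [-0.7, -0.8, 0.2]
gripper_width: 0.996
2.25 [ 5.00046489e-01  1.35626805e-01 -1.96489557e-01  1.23954559e+00
 -8.23577115e-05  4.99903196e-01] [0.3679018  0.29624537 0.21925061] [ 2.25089099e-04 -3.14087237e+00  7.65210687e-04]
-3.141449500006111
[[-0.0, 0.949, 0.316, 0.285], [1.0, 0.0, -0.001, 0.297], [-0.001, 0.316, -0.949, 0.351], [0.0, 0.0, 0.0, 1.0]]
(array([-0.0027,  0.0076, -0.0006]), array([-0.0005, -0.0005, -0.0045])) [256.29570635 264.46583173]
```

View pics/w2.png

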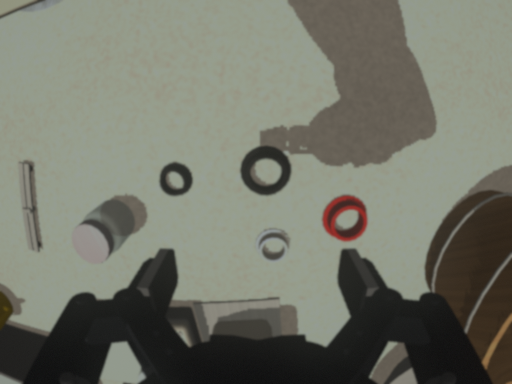

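```bash
python3 - <<'E'
from h import *
c=load('pics/w2.npz')
m=(c['color'].max(2)<75).astype(np.uint8)
m[240:]=0
cn,_=cv2.findContours(m,cv2.RETR_CCOMP,cv2.CHAIN_APPROX_NONE)
for q in cn:
    if len(q)>25:
        u,v=q[:,0,:].mean(0); 
        print(len(q),u,v)
        for z in (.002,.024):
            P=np.array([onz(c,*p,z,True)[:2] for p in q[:,0,:].astype(float)])
            (x,y),r=cv2.minEnclosingCircle(P.astype(np.float32)); print('   z',z,'mean',P.mean(0),'circ',x,y,r)
crop(c,230,310,130,210,8,'pics/w2c.png')
E
```

```text
28 274.0 235.25
   z 0.002 mean [0.45868382 0.31842338] circ 0.46052682399749756 0.31847894191741943 0.009346197359263897
   z 0.024 mean [0.44776761 0.31706617] circ 0.44949448108673096 0.31711822748184204 0.008763611316680908
66 99.60606060606061 227.71212121212122
   z 0.002 mean [0.45296436 0.06984919] circ 0.4575258493423462 0.06570010632276535 0.025276295840740204
   z 0.024 mean [0.44240852 0.08415396] circ 0.4466826319694519 0.0802663043141365 0.023690011352300644
58 351.2413793103448 228.98275862068965
   z 0.002 mean [0.45126863 0.42262467] circ 0.445315420627594 0.4186950623989105 0.017596205696463585
   z 0.024 mean [0.44081964 0.41470202] circ 0.4352415204048157 0.4110200107097626 0.016493823379278183
62 340.98387096774195 206.80645161290323
   z 0.002 mean [0.41922097 0.40466702] circ 0.4250805974006653 0.4073931574821472 0.02011217549443245
   z 0.024 mean [0.41079122 0.39787583] circ 0.41628164052963257 0.40043020248413086 0.01885126158595085
166 488.4457831325301 222.6265060240964
   z 0.002 mean [0.45177985 0.67914329] circ 0.4712405502796173 0.6776751279830933 0.07
[... 649 characters left out ...]
 0.002 mean [0.38308424 0.19306181] circ 0.3831345736980438 0.1932547688484192 0.014180500991642475
   z 0.024 mean [0.37693136 0.19960329] circ 0.3769786059856415 0.1997840851545334 0.013293377123773098
134 265.4029850746269 169.55223880597015
   z 0.002 mean [0.37093609 0.30639249] circ 0.37145331501960754 0.30658525228500366 0.030209563672542572
   z 0.024 mean [0.36554863 0.30579332] circ 0.3660332262516022 0.3059738874435425 0.028312424197793007
86 265.95348837209303 171.43023255813952
   z 0.002 mean [0.373122  0.3070589] circ 0.37197989225387573 0.3067449629306793 0.020554903894662857
   z 0.024 mean [0.36759681 0.30641773] circ 0.36652672290802 0.3061235249042511 0.019266050308942795
```

View pics/w2c.png

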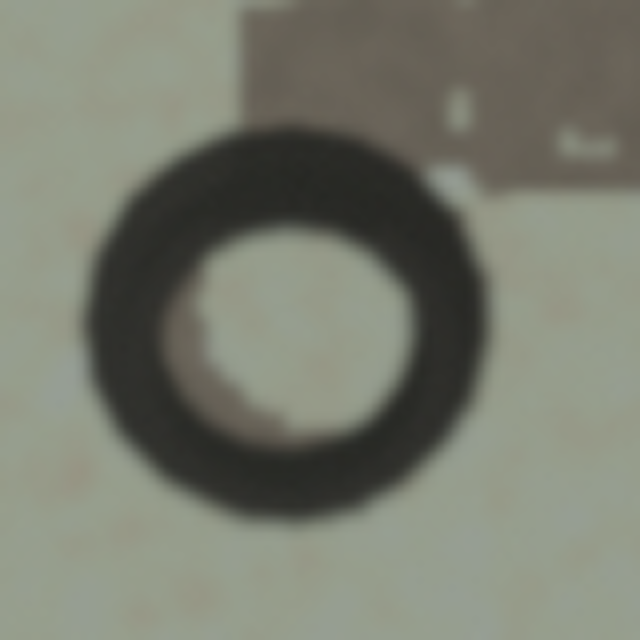

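```bash
python3 -m handwheel '[{"x":-0.003,"y":0.009,"z":0.04,"ax":0,"ay":0,"az":0},{"x":-0.003,"y":0.009,"z":0.08,"ax":0,"ay":0,"az":0},{"x":-0.003,"y":0.009,"z":0.12,"ax":0,"ay":0,"az":0},{"x":-0.003,"y":0.009,"z":0.15,"ax":0,"ay":0,"az":0},{"x":-0.003,"y":0.009,"z":0.15,"ax":0,"ay":0,"az":0}]' 0.085; python3 - <<'E'
from h import *
from workcell import camera,get_obs
o=get_obs(); print(o['clock'],o['eef_pos'],o['tcp_rot'])
for n in('wrist','side'):
    c=camera(n); np.savez(f'pics/{n}3.npz',**c); cv2.imwrite(f'pics/{n}3.png',c['color'][:,:,::-1])
print(get_obs()['eef_pos'])
crop(c,250,370,190,310,6,'pics/side3c.png')
E
```

```text
clock: 2.8
eef_pos: [0.3702, 0.302, 0.0667]
tcp_rot: [-0.018, -3.136, 0.005]
force: [-0.3, 0.1, 0.4]
gripper_width: 0.992
2.8 [0.37024871 0.30197214 0.06669731] [-0.01804916 -3.13609251  0.00500816]
[0.37229588 0.30349691 0.07033727]
```

View pics/wrist3.png

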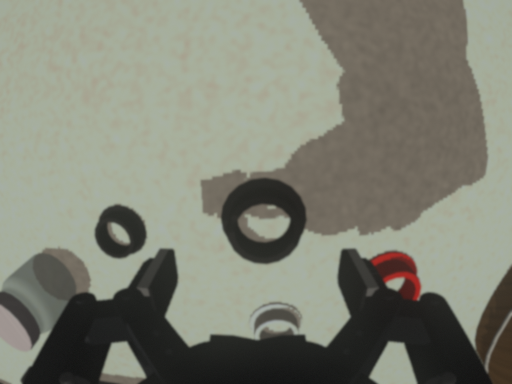

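View pics/side3c.png

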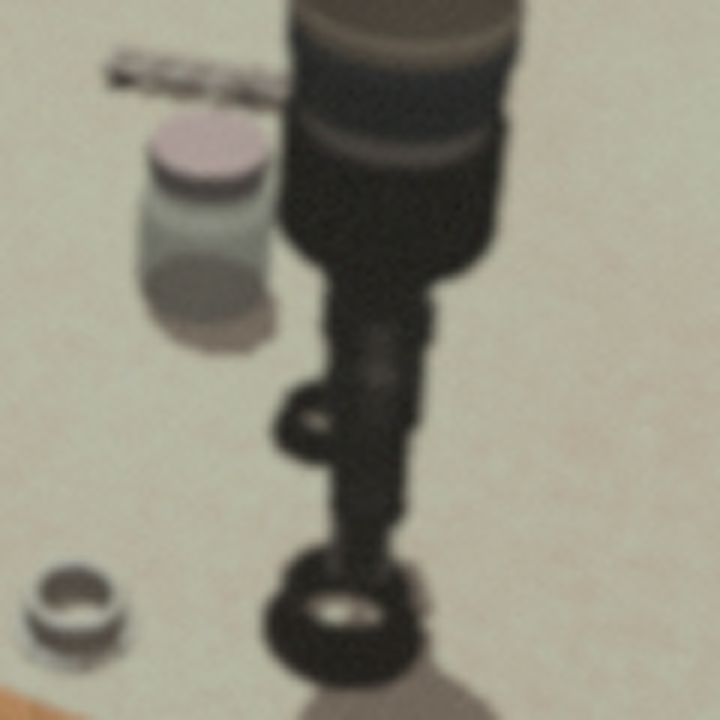

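```bash
cat >> h.py <<'E'
def conts(c,m,zs,fish=True,minlen=25):
    cn,_=cv2.findContours(m.astype(np.uint8),cv2.RETR_CCOMP,cv2.CHAIN_APPROX_NONE)
    for q in cn:
        if len(q)>minlen:
            s=[]
            for z in zs:
                P=np.array([onz(c,*p,z,fish)[:2] for p in q[:,0,:].astype(float)],np.float32)
                (x,y),r=cv2.minEnclosingCircle(P); e=cv2.fitEllipse(P); s.append((z,round(x,4),round(y,4),round(r,4),'ell',np.round(e[0],4),np.round(e[1],4)))
            print(len(q),q[:,0].mean(0).round(1),*s)
E
python3 - <<'E'
from h import *
c=load('pics/wrist3.npz')
m=(c['color'].max(2)<75).astype(np.uint8); m[268:]=0; m[:,:215]=0; m[:,315:]=0
conts(c,m,(.002,.004,.024))
E
```

```text
236 [263.5 219.1] (0.002, 0.3749, 0.3067, 0.0335, 'ell', array([0.3742, 0.3067]), array([0.0596, 0.0664])) (0.004, 0.374, 0.3066, 0.0332, 'ell', array([0.3734, 0.3067]), array([0.059 , 0.0657])) (0.024, 0.3652, 0.3064, 0.0298, 'ell', array([0.3646, 0.3064]), array([0.053, 0.059]))
129 [263.8 222.4] (0.002, 0.374, 0.307, 0.0198, 'ell', array([0.3752, 0.3069]), array([0.0309, 0.0384])) (0.004, 0.3732, 0.3069, 0.0196, 'ell', array([0.3743, 0.3069]), array([0.0306, 0.038 ])) (0.024, 0.3645, 0.3066, 0.0176, 'ell', array([0.3655, 0.3066]), array([0.0275, 0.0341]))
```

```bash
python3 -m handwheel '[{"x":-0.001,"y":0.001,"z":0.02,"ax":0,"ay":0,"az":0},{"x":-0.001,"y":0.001,"z":0.04,"ax":0,"ay":0,"az":0},{"x":-0.001,"y":0.001,"z":0.051,"ax":0,"ay":0,"az":0},{"x":-0.001,"y":0.001,"z":0.051,"ax":0,"ay":0,"az":0},{"x":-0.001,"y":0.001,"z":0.051,"ax":0,"ay":0,"az":0}]' 0.085;  python3 -m handwheel '[{"x":0,"y":0,"z":0,"ax":0,"ay":0,"az":0},{"x":0,"y":0,"z":0,"ax":0,"ay":0,"az":0},{"x":0,"y":0,"z":0,"ax":0,"ay":0,"az":0},{"x":0,"y":0,"z":0,"ax":0,"ay":0,"az":0},{"x":0,"y":0,"z":0,"ax":0,"ay":0,"az":0},{"x":0,"y":0,"z":0,"ax":0,"ay":0,"az":0}]' 0.03 30; python3 - <<'E'
from h import *
from workcell import camera,get_obs
for n in('wrist','side'):
    c=camera(n); np.savez(f'pics/{n}4.npz',**c); cv2.imwrite(f'pics/{n}4.png',c['color'][:,:,::-1])
o=get_obs();print(o['eef_pos'],o['gripper_width'],o['force'])
crop(c,250,370,190,310,6,'pics/side4c.png')
E
```

```text
clock: 3.4
eef_pos: [0.3734, 0.3054, 0.0198]
tcp_rot: [0.01, 3.14, 0.001]
force: [-0.6, 0.5, 0.1]
gripper_width: 0.993
clock: 4.0
eef_pos: [0.3731, 0.3054, 0.0194]
tcp_rot: [0.009, 3.14, 0.001]
force: [-0.8, -0.6, 5.8]
gripper_width: 0.566
[0.37303632 0.30535841 0.01943186] 0.5664417738348403 [-0.24356821  0.08319676  6.11334483]
```

View pics/wrist4.png

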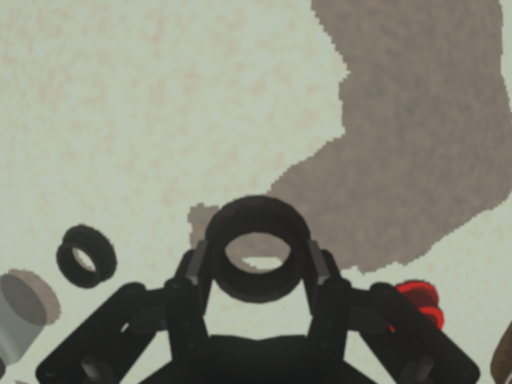

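View pics/side4c.png

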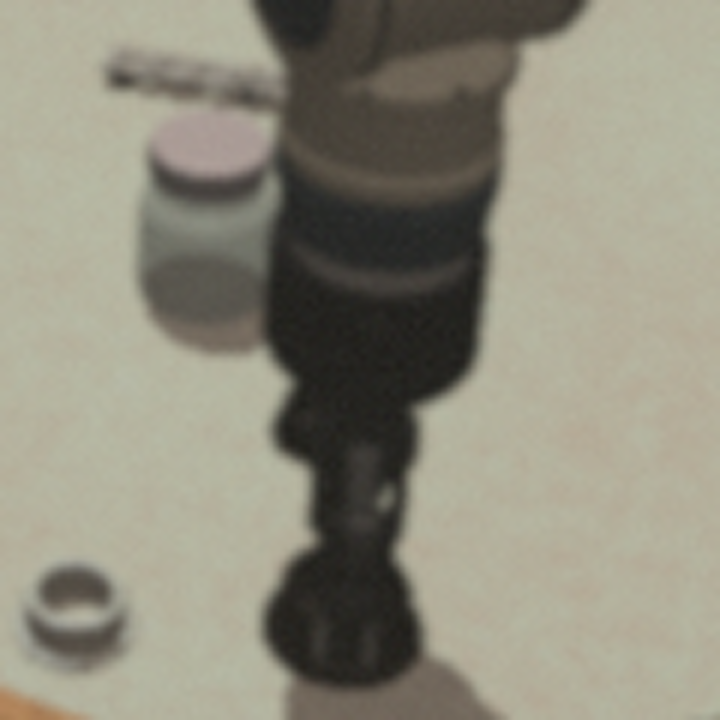

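```bash
python3 - <<'E'
from h import *
c=load('pics/wrist4.npz')
im=c['color'][180:320,170:350,::-1].astype(float); im=np.clip(im*2.2,0,255).astype(np.uint8)
cv2.imwrite('pics/w4c.png',cv2.resize(im,None,fx=4,fy=4,interpolation=cv2.INTER_CUBIC))
for xc in (.370,.372,.374):
    print(xc,'near top inner',proj(c,[xc-.019,.3055,.024],True),'far bot inner',proj(c,[xc+.019,.3055,.0],True),'far top outer',proj(c,[xc+.025,.3055,.024],True),'near flange',proj(c,[xc-.031,.3055,.004],True))
E
```

```text
0.37 near top inner [256.21934987 230.08390297] far bot inner [256.82548023 269.67014046] far top outer [256.84616602 302.47596846] near flange [256.17664572 192.70739055]
0.372 near top inner [256.2507547  233.86885438] far bot inner [256.84792974 272.4116394 ] far top outer [256.87122878 305.24201013] near flange [256.20426441 196.33386177]
0.374 near top inner [256.28191702 237.60692781] far bot inner [256.87016814 275.11989106] far top outer [256.89598834 307.96556273] near flange [256.23176211 199.93014317]
```

View pics/w4c.png

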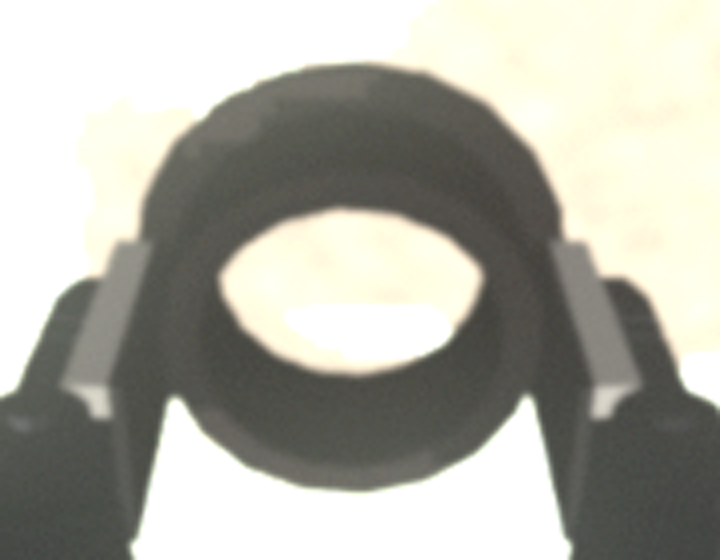

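```bash
python3 -m handwheel '[{"x":0,"y":0,"z":-0.03,"ax":0,"ay":0,"az":0},{"x":0,"y":0,"z":-0.07,"ax":0,"ay":0,"az":0},{"x":-0.02,"y":-0.02,"z":-0.11,"ax":0,"ay":0,"az":0},{"x":-0.05,"y":-0.04,"z":-0.14,"ax":0,"ay":0,"az":0},{"x":-0.08,"y":-0.07,"z":-0.15,"ax":0,"ay":0,"az":0},{"x":-0.11,"y":-0.10,"z":-0.15,"ax":0,"ay":0,"az":0},{"x":-0.14,"y":-0.13,"z":-0.15,"ax":0,"ay":0,"az":0},{"x":-0.17,"y":-0.16,"z":-0.15,"ax":0,"ay":0,"az":0},{"x":-0.20,"y":-0.19,"z":-0.15,"ax":0,"ay":0,"az":0},{"x":-0.22,"y":-0.21,"z":-0.15,"ax":0,"ay":0,"az":0}]' - 30;  python3 -m handwheel '[{"x":-0.03,"y":-0.02,"z":0,"ax":0,"ay":0,"az":0},{"x":-0.06,"y":-0.04,"z":0,"ax":0,"ay":0,"az":0},{"x":-0.08,"y":-0.06,"z":0,"ax":0,"ay":0,"az":0},{"x":-0.08,"y":-0.063,"z":0,"ax":0,"ay":0,"az":0},{"x":-0.08,"y":-0.063,"z":0,"ax":0,"ay":0,"az":0}]'; python3 - <<'E'
from h import *
from workcell import camera,get_obs
for n in('wrist',):
    c=camera(n); np.savez(f'pics/{n}5.npz',**c); cv2.imwrite(f'pics/{n}5.png',c['color'][:,:,::-1])
o=get_obs();print(o['eef_pos'],o['tcp_rot'],o['gripper_width'],o['force'],o['joint_pos'])
E
```

```text
clock: 5.1
eef_pos: [0.5931, 0.0917, 0.1686]
tcp_rot: [0.011, 3.141, -0.0]
force: [-0.2, -0.5, 0.3]
gripper_width: 0.562
clock: 5.6
eef_pos: [0.6709, 0.0299, 0.1681]
tcp_rot: [-0.011, -3.14, -0.0]
force: [-0.8, -0.2, -1.0]
gripper_width: 0.562
[0.67048954 0.03056947 0.16839633] [-9.71776271e-03 -3.14056588e+00 -4.42681622e-04] 0.5573076942542641 [-1.0833213  -0.16790632 -0.21382555] [-7.94056324e-02  4.93352012e-01  1.96015740e-01  1.27449031e+00
  2.03960020e-04 -7.32172147e-02]
```

View pics/wrist5.png

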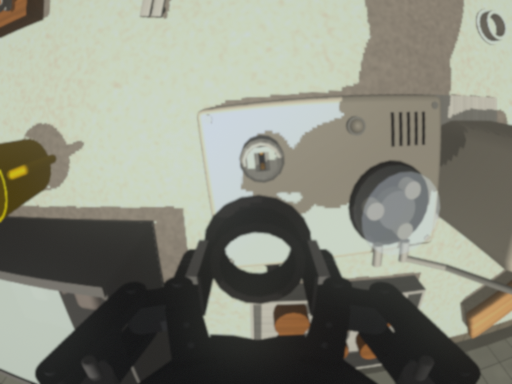

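```bash
python3 - <<'E'
from h import *
c=load('pics/wrist5.npz')
crop(c,190,350,85,205,5,'pics/w5c.png')
crop(c,235,290,130,185,12,'pics/w5d.png')
E
```

```text
(no output)
```

View pics/w5c.png

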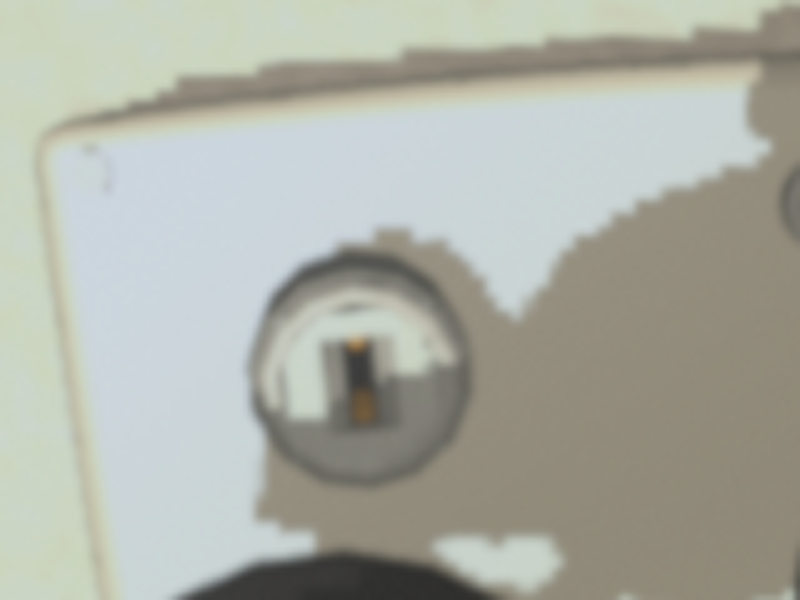

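View pics/w5d.png

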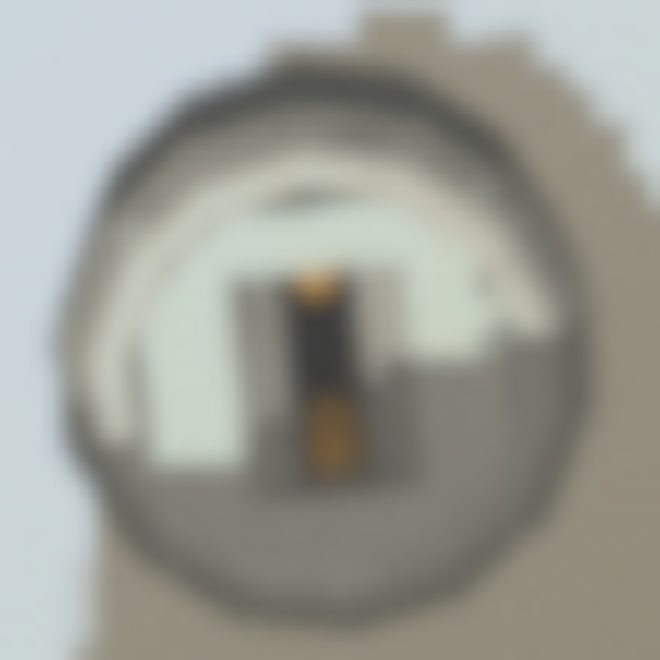

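```bash
python3 - <<'E'
from h import *
c=load('pics/wrist5.npz')
f=lambda a,b:onz(c,(a+.5)/12-.5+235,(b+.5)/12-.5+130,.087,True)[:2]
P=[f(*p) for p in[(235,275),(400,265),(425,485),(262,495)]]
print(np.round(P,4),'mean',np.mean(P,0))
e=(P[3]-P[0]+P[2]-P[1]); print('yaw',np.arctan2(e[1],e[0]),np.linalg.norm(e)/2, np.linalg.norm(P[1]-P[0]))
# cover left edge & near edge
g=lambda a,b:onz(c,(a+.5)/5-.5+190,(b+.5)/5-.5+85,.06,True)[:2]
a=g(48,180);b=g(105,590);print('edge yaw -y side',np.arctan2((b-a)[1],(b-a)[0]))
a=g(120,112);b=g(760,66);print('edge yaw near',np.arctan2(-(b-a)[0],(b-a)[1]))
# rim of barrel bevel top circle z .088 r .0145
print(proj(c,[.6305,.033,.087],True))
# held collar: near flange edge, hole, in this image
m=(c['color'].max(2)<75).astype(np.uint8)
from workcell import get_obs
o=get_obs();p=o['eef_pos']
for dx in(-.003,-.0016,0):
  for dz in (-.019,-.0194):
    q=p+[dx,0.0,dz]
    print(dx,dz,'near flange',proj(c,q+[-.031,0,.004],True),'near top in',proj(c,q+[-.019,0,.024],True),'far bot in',proj(c,q+[.019,0,0],True),'far top out',proj(c,q+[.025,0,.024],True))
im=c['color'][180:320,170:350,::-1].astype(float); im=np.clip(im*2.2,0,255).astype(np.uint8)
cv2.imwrite('pics/w5e.png',cv2.resize(im,None,fx=4,fy=4,interpolation=cv2.INTER_CUBIC))
E
```

```text
[[0.6276 0.0284]
 [0.627  0.0384]
 [0.6407 0.0399]
 [0.6413 0.0299]] mean [0.63415834 0.03413632]
yaw 0.11164281280206749 0.013841007441919531 0.010001239383348126
edge yaw -y side 0.08696528553916116
edge yaw near 0.07978317048746564
[260.51701777 156.37407086]
-0.003 -0.019 near flange [257.18738323 192.56528727] near top in [257.34865023 230.06681328] far bot in [257.79895623 270.00132437] far top out [257.92363519 302.94355777]
-0.003 -0.0194 near flange [257.18781795 192.32605913] near top in [257.34869715 229.70431325] far bot in [257.79811256 269.64106886] far top out [257.92249444 302.48376159]
-0.0016 -0.019 near flange [257.20685553 195.12211232] near top in [257.36957375 232.73987718] far bot in [257.81372172 271.93469576] far top out [257.93917152 304.89602151]
-0.0016 -0.0194 near flange [257.20724089 194.87730508] near top in [257.36956635 232.37209375] far bot in [257.81285494 271.57238848] far top out [257.9380083  304.43505916]
0 -0.019 near flange [257.22897813 198.02614828] near top in [257.39327999 235.76651054] far bot in [257.83044547 274.12412137] far top out [257.95673014 307.1015655 ]
0 -0.0194 near flange [257.22930792 197.77509194] near top in [257.39321193 235.39288807] far bot in [257.82955301 273.75956447] far top out [257.95554217 306.63938139]
```

View pics/w5e.png

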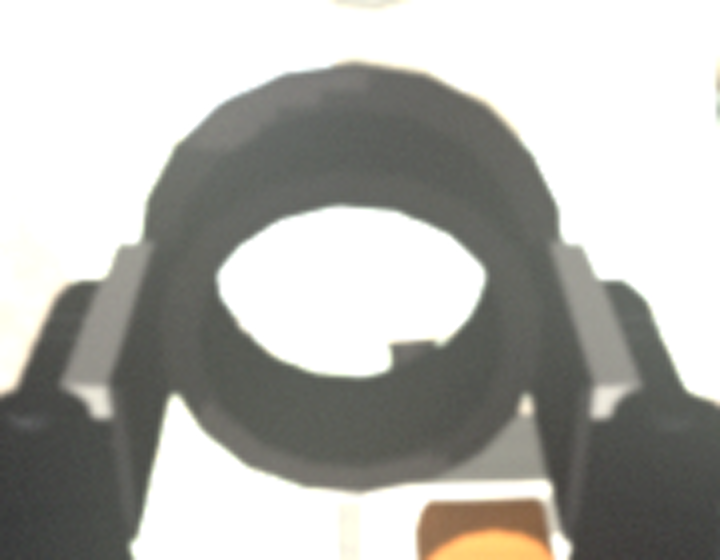

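```bash
python3 - <<'E'
from h import *
c=load('pics/side0.npz')
crop(c,190,250,180,240,11,'pics/s0d.png')
for p in [(.630,.033),(.634,.034)]:
    print(proj(c,[*p,.088]))
t=load('pics/top0.npz')
for p in [(.630,.033),(.634,.034)]:
    print(proj(t,[*p,.088]))
crop(t,215,250,128,163,18,'pics/t0d.png')
crop(c,285,330,235,310,8,'pics/s0c.png')
print(proj(c,[.3715,.3055,.024]),proj(t,[.3715,.3055,.01]))
E
```

```text
[216.79035657 192.37274879]
[215.31333045 192.45363788]
[233.08421405 145.60739415]
[232.67403658 144.08916018]
[306.69599845 287.09470968] [134.29955542 248.74289479]
```

View pics/s0d.png

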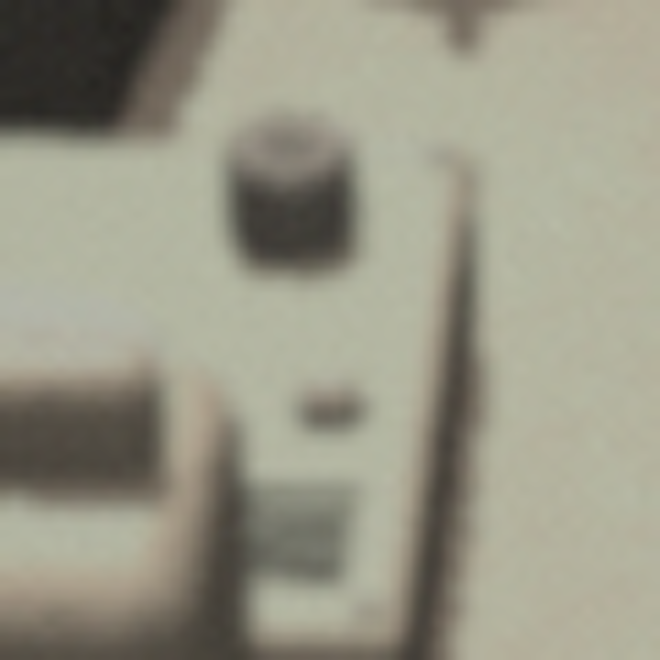

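View pics/t0d.png

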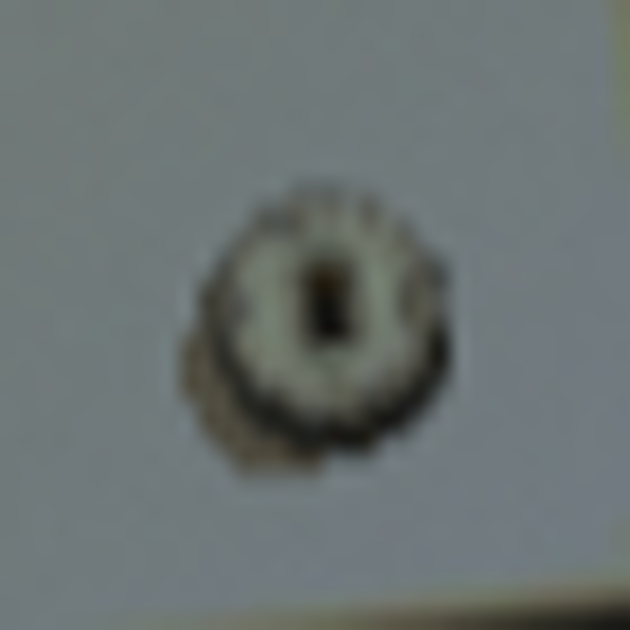

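View pics/s0c.png

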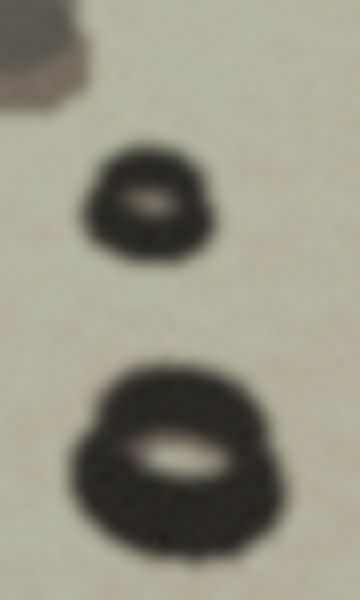

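```bash
python3 -m handwheel '[{"x":0.018,"y":0.002,"z":0,"ax":0,"ay":0,"az":0},{"x":0.036,"y":0.003,"z":0.0,"ax":0,"ay":0,"az":0},{"x":0.036,"y":0.003,"z":0.02,"ax":0,"ay":0,"az":0},{"x":0.036,"y":0.003,"z":0.04,"ax":0,"ay":0,"az":0},{"x":0.036,"y":0.003,"z":0.052,"ax":0,"ay":0,"az":0},{"x":0.036,"y":0.003,"z":0.052,"ax":0,"ay":0,"az":0},{"x":0.036,"y":0.003,"z":0.052,"ax":0,"ay":0,"az":0}]'; python3 - <<'E'
from h import *
from workcell import camera,get_obs
for n in('wrist','side'):
    c=camera(n); np.savez(f'pics/{n}6.npz',**c); cv2.imwrite(f'pics/{n}6.png',c['color'][:,:,::-1])
o=get_obs();print(o['eef_pos'],o['tcp_rot'],o['gripper_width'],o['force'])
crop(c,180,260,150,230,8,'pics/s6c.png')
c=load('pics/wrist6.npz')
im=c['color'][180:320,170:350,::-1].astype(float); im=np.clip(im*1.5,0,255).astype(np.uint8)
cv2.imwrite('pics/w6e.png',cv2.resize(im,None,fx=4,fy=4,interpolation=cv2.INTER_CUBIC))
E
```

```text
clock: 6.35
eef_pos: [0.6351, 0.0341, 0.1173]
tcp_rot: [0.008, 3.141, 0.0]
force: [0.2, -0.1, -0.8]
gripper_width: 0.565
[0.63556397 0.03383528 0.11769292] [ 8.70776699e-03  3.14011162e+00 -1.18629614e-04] 0.56449189165556 [ 0.35655129 -0.17591764 -0.13983176]
```

View pics/w6e.png

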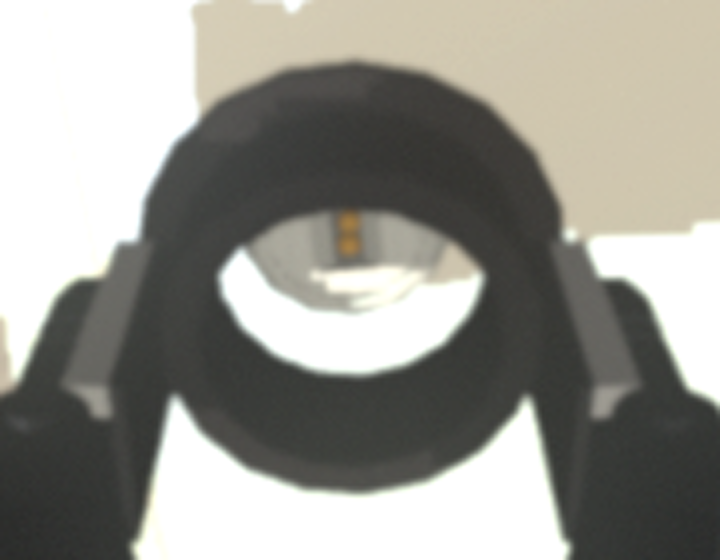

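View pics/s6c.png

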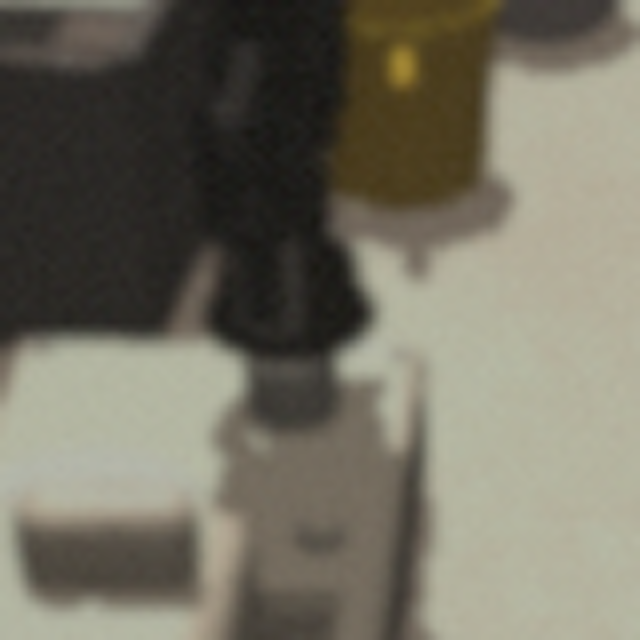

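```bash
python3 - <<'E'
from h import *
c=load('pics/wrist6.npz')
# far edge of barrel seen at v
for r,z in((.0145,.088),(.017,.084)):
    p=onz(c,258,257.5,z,True); print('barrel xc',p[0]-r)
p=onz(c,258,273.7,.1177-.0194,True); print('collar xc far bot',p[0]-.019)
p=onz(c,258,232,.1177+.0046,True); print('collar xc near top',p[0]+.019)
p=onz(c,258,195.6,.1177-.0154,True); print('flange',p[0]+.031)
p=onz(c,258,302.7,.1177+.0046,True); print('collar far top out',p[0]-.025)
for v in (234,241): print('pin y',onz(c,257,v,.078,True))
E
```

```text
barrel xc 0.6337505348510892
barrel xc 0.6336283703067557
collar xc far bot 0.6346316252329148
collar xc near top 0.6328238642952031
flange 0.6334619429776978
collar far top out 0.6317861654333345
pin y [0.63667591 0.03440334 0.078     ]
pin y [0.64173915 0.03437408 0.078     ]
```

```bash
python3 -m handwheel '[{"x":0,"y":0.000,"z":0.007,"ax":0,"ay":0,"az":0},{"x":0,"y":0,"z":0.014,"ax":0,"ay":0,"az":0},{"x":0,"y":0,"z":0.021,"ax":0,"ay":0,"az":0},{"x":0,"y":0,"z":0.028,"ax":0,"ay":0,"az":0},{"x":0,"y":0,"z":0.034,"ax":0,"ay":0,"az":0},{"x":0,"y":0,"z":0.038,"ax":0,"ay":0,"az":0},{"x":0,"y":0,"z":0.038,"ax":0,"ay":0,"az":0}]'; python3 - <<'E'
from h import *
from workcell import camera,get_obs
for n in('wrist','side'):
    c=camera(n); np.savez(f'pics/{n}7.npz',**c); cv2.imwrite(f'pics/{n}7.png',c['color'][:,:,::-1])
o=get_obs();print(o['eef_pos'],o['tcp_rot'],o['gripper_width'],o['force'])
crop(c,180,260,150,230,8,'pics/s7c.png')
E
```

```text
clock: 7.15
eef_pos: [0.635, 0.0336, 0.0793]
tcp_rot: [0.009, 3.141, -0.0]
force: [-2.2, 0.0, 5.8]
gripper_width: 0.56
[0.63504724 0.03360948 0.07930224] [ 9.18896470e-03  3.14105926e+00 -1.14859260e-04] 0.5612169412278044 [-2.94169455  0.02747098  7.85913304]
```

View pics/s7c.png

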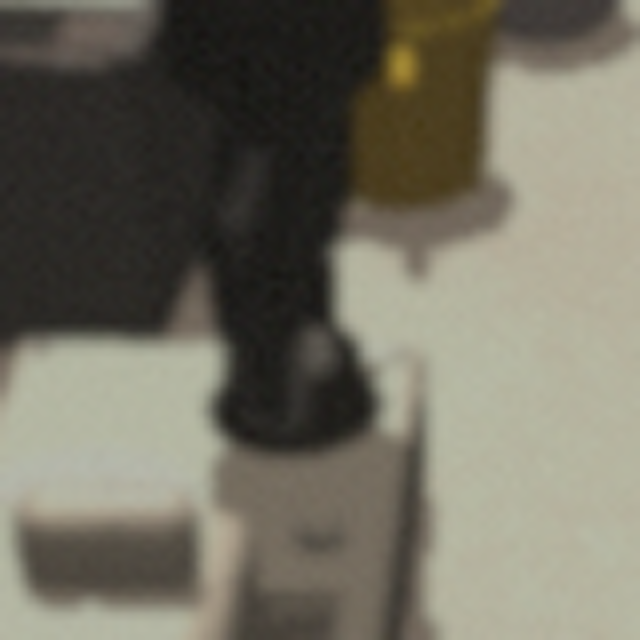

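View pics/wrist7.png

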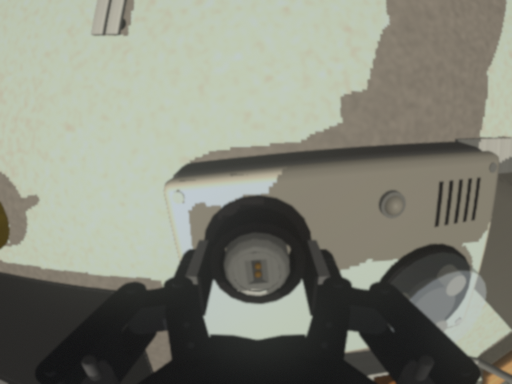

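```bash
python3 -m handwheel '[{"x":0,"y":0,"z":0,"ax":0,"ay":0,"az":0},{"x":0,"y":0,"z":0,"ax":0,"ay":0,"az":0},{"x":0,"y":0,"z":0,"ax":0,"ay":0,"az":0},{"x":0,"y":0,"z":0,"ax":0,"ay":0,"az":0},{"x":0,"y":0,"z":-0.02,"ax":0,"ay":0,"az":0},{"x":0,"y":0,"z":-0.05,"ax":0,"ay":0,"az":0},{"x":0,"y":0,"z":-0.09,"ax":0,"ay":0,"az":0},{"x":0,"y":0,"z":-0.12,"ax":0,"ay":0,"az":0},{"x":0,"y":0,"z":-0.12,"ax":0,"ay":0,"az":0}]' 0.085; python3 - <<'E'
from h import *
from workcell import camera,get_obs
for n in('wrist','side'):
    c=camera(n); np.savez(f'pics/{n}8.npz',**c); cv2.imwrite(f'pics/{n}8.png',c['color'][:,:,::-1])
o=get_obs();print(o['eef_pos'],o['tcp_rot'],o['gripper_width'],o['force'])
crop(c,180,260,150,230,8,'pics/s8c.png')
c=load('pics/wrist8.npz'); crop(c,190,350,130,250,5,'pics/w8c.png')
E
```

```text
clock: 8.15
eef_pos: [0.6368, 0.0336, 0.2033]
tcp_rot: [0.009, 3.134, -0.001]
force: [0.8, -0.8, 0.2]
gripper_width: 0.996
[0.63533219 0.03366121 0.1989878 ] [ 9.08534247e-03  3.14035497e+00 -1.18766387e-04] 0.996813425807949 [ 0.07610461 -0.9329439   0.02191958]
```

View pics/s8c.png

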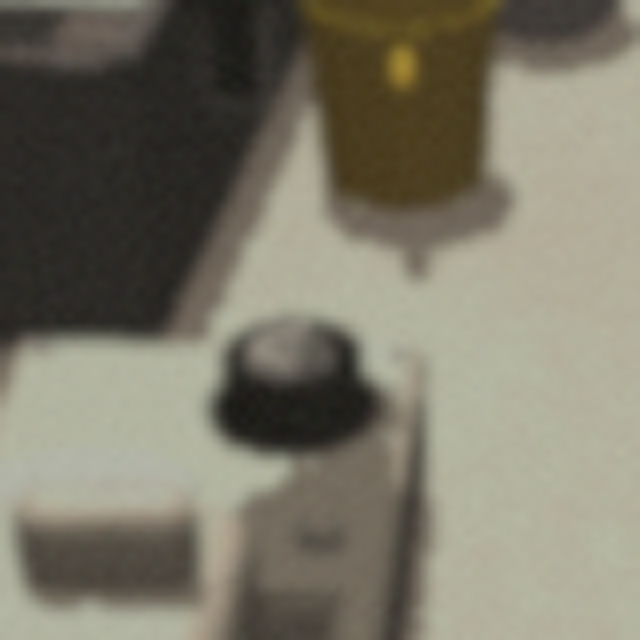

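View pics/w8c.png

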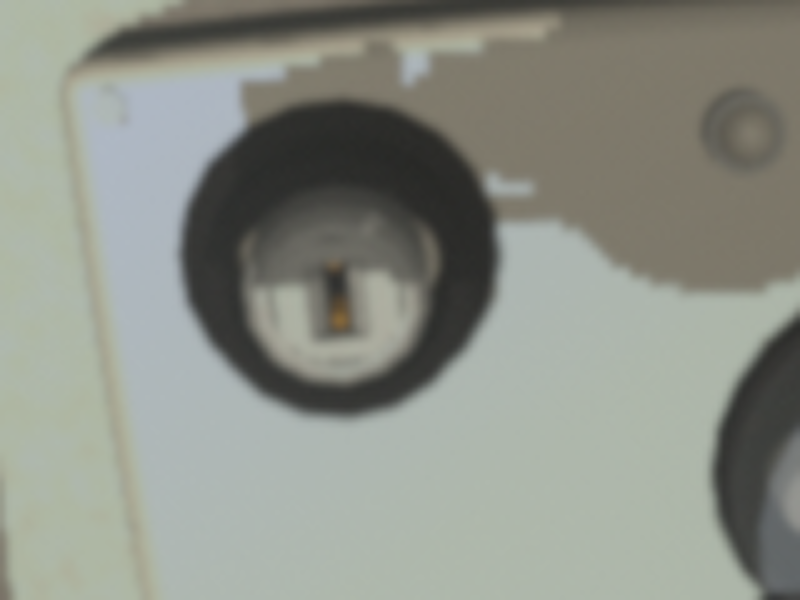

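```bash
python3 -m handwheel '[{"x":0.02,"y":-0.035,"z":0,"ax":0,"ay":0,"az":0},{"x":0.04,"y":-0.075,"z":0,"ax":0,"ay":0,"az":0},{"x":0.06,"y":-0.115,"z":0,"ax":0,"ay":0,"az":-0.01},{"x":0.08,"y":-0.155,"z":0,"ax":0,"ay":0,"az":-0.04},{"x":0.10,"y":-0.195,"z":0,"ax":0,"ay":0,"az":-0.04},{"x":0.12,"y":-0.235,"z":0,"ax":0,"ay":0,"az":-0.04},{"x":0.14,"y":-0.275,"z":0.01,"ax":0,"ay":0,"az":-0.04},{"x":0.16,"y":-0.315,"z":0.02,"ax":0,"ay":0,"az":-0.04},{"x":0.18,"y":-0.354,"z":0.02,"ax":0,"ay":0,"az":-0.04},{"x":0.18,"y":-0.354,"z":0.02,"ax":0,"ay":0,"az":-0.04}]' 0.085; python3 -m handwheel '[{"x":0,"y":0,"z":0,"ax":0,"ay":0,"az":0}]'; python3 - <<'E'
from h import *
from workcell import camera,get_obs
c=load('pics/wrist8.npz')
f=lambda a,b:onz(c,(a+.5)/5-.5+190,(b+.5)/5-.5+130,.087,True)[:2]
P=[f(*p) for p in[(312,268),(362,265),(368,335),(318,340)]]
print(np.round(P,4),'keyway',np.mean(P,0))
for n in('wrist',):
    c=camera(n); np.savez(f'pics/{n}9.npz',**c); cv2.imwrite(f'pics/{n}9.png',c['color'][:,:,::-1])
o=get_obs();print(o['eef_pos'],o['tcp_rot'],o['gripper_width'],o['force'],o['joint_pos'])
print(proj(c,[.4424,-.324,.06],True))
crop(c,180,340,190,310,5,'pics/w9c.png')
E
```

```text
clock: 9.25
eef_pos: [0.4504, -0.3229, 0.1765]
tcp_rot: [0.046, -3.139, -0.002]
force: [0.6, 0.5, -0.6]
gripper_width: 0.995
clock: 9.35
eef_pos: [0.4521, -0.3197, 0.1772]
tcp_rot: [0.05, -3.14, -0.003]
force: [-0.4, -0.8, -0.0]
gripper_width: 0.997
[[0.6281 0.0294]
 [0.6276 0.0381]
 [0.6405 0.0392]
 [0.6414 0.0303]] keyway [0.63436609 0.03425021]
[ 0.45267872 -0.31893599  0.17753467] [ 5.23827723e-02 -3.13993816e+00 -2.66798292e-03] 0.9973367242568907 [0.53506847 1.14835705 0.14459533] [-7.65505557e-01  2.92497366e-01 -9.77254195e-02  1.18263407e+00
  3.47941450e-04 -7.98868301e-01]
[251.89810213 182.81637192]
```

View pics/wrist9.png

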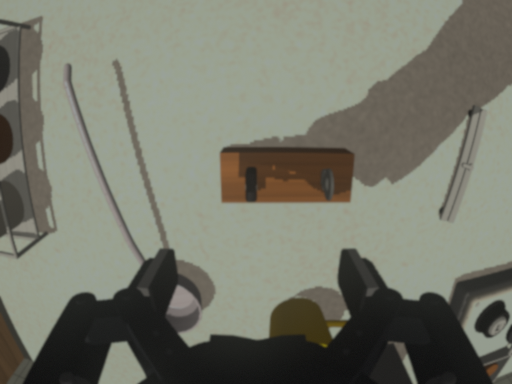

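View pics/w9c.png

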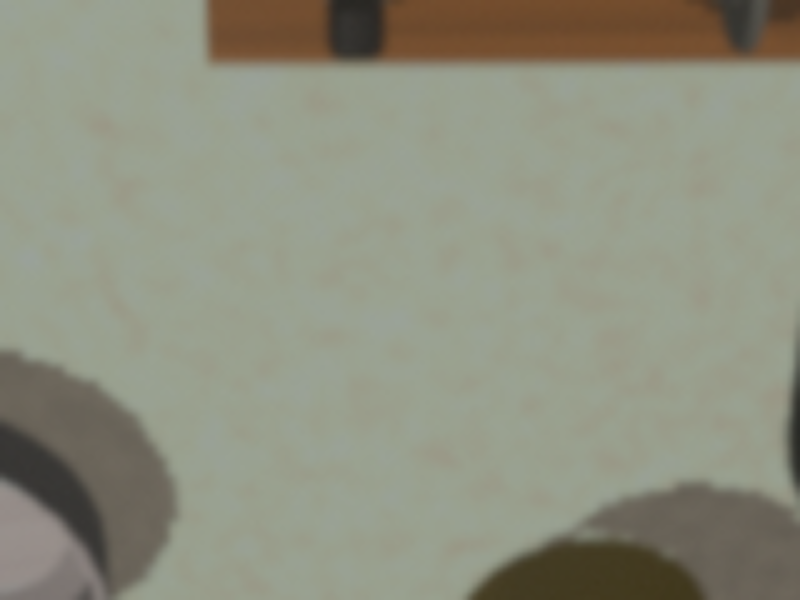

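```bash
python3 - <<'E'
from h import *
c=load('pics/wrist9.npz')
im=c['color'][140:210,210:360,::-1].astype(float); im=np.clip(im*2,0,255).astype(np.uint8)
cv2.imwrite('pics/w9d.png',cv2.resize(im,None,fx=5,fy=5,interpolation=cv2.INTER_CUBIC))
E
```

```text
(no output)
```

View pics/w9d.png

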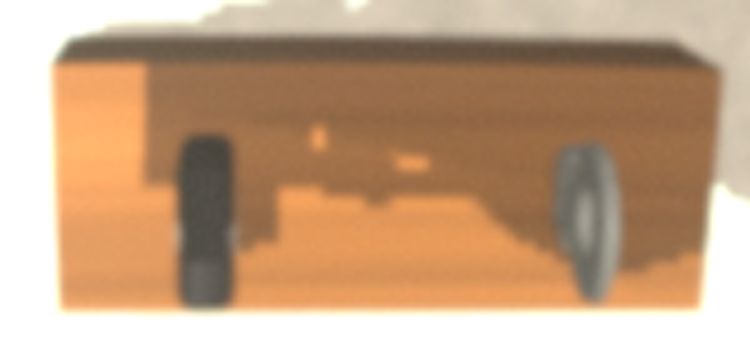

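```bash
python3 - <<'E'
from h import *
c=load('pics/wrist9.npz')
f=lambda a,b,z:onz(c,(a+.5)/5-.5+210,(b+.5)/5-.5+140,z,True)[:2]
P=[f(*p,.034) for p in[(55,62),(718,70),(700,306),(62,310)]]; cen=np.mean(P,0)
print(np.round(P,4),'cen',cen)
for a,b in((0,1),(3,2)):
    d=P[b]-P[a]; print('yaw',np.arctan2(-d[0],d[1]),np.linalg.norm(d))
for a,b in((0,3),(1,2)):
    d=P[b]-P[a]; print('yaw',np.arctan2(d[1],d[0]),np.linalg.norm(d))
for z in (.050,.066): print('bow',z,f(206,135,z),f(206,220,z),f(206,305,z), f(180,300,z),f(232,300,z))
for y in(.03,.045): print('key from block',cen+[.035*np.sin(y),-.035*np.cos(y)])
E
```

```text
[[ 0.4206 -0.3545]
 [ 0.4169 -0.2268]
 [ 0.4655 -0.2246]
 [ 0.4702 -0.3533]] cen [ 0.44329594 -0.28980133]
yaw 0.02862075246396588 0.12778048447871257
yaw 0.035949441363558036 0.1287221281617801
yaw 0.025161422845192603 0.04960446200793456
yaw 0.04437317517182502 0.04866684715589525
bow 0.05 [ 0.43023912 -0.32546419] [ 0.44608584 -0.32505865] [ 0.46247527 -0.32465235] [ 0.46164486 -0.32948534] [ 0.46134378 -0.31987067]
bow 0.066 [ 0.42650742 -0.32524954] [ 0.44137585 -0.32486904] [ 0.45675349 -0.32448781] [ 0.45597435 -0.32902244] [ 0.45569186 -0.32000133]
key from block [ 0.44434579 -0.32478558]
key from block [ 0.44487041 -0.3247659 ]
```

```bash
python3 - <<'E'
from h import *
from workcell import get_obs
o=get_obs();R=Rn.from_rotvec(o['tcp_rot']).as_matrix(); print(o['eef_pos'],np.arctan2(R[1,0],R[0,0])%(2*np.pi)-np.pi,R[:,2])
print(rel([.4438,-.3248,.10],np.pi+.035))
E
```

```text
[ 0.45267872 -0.31893599  0.17753467] 0.033363406546717655 [-0.00124462  0.00167862 -0.99999782]
(array([ 0.009 , -0.0057,  0.0775]), array([ 0.0017, -0.0012, -0.0016]))
```

```bash
python3 -m handwheel '[{"x":0.009,"y":-0.006,"z":0.03,"ax":0,"ay":0,"az":-0.002},{"x":0.009,"y":-0.006,"z":0.06,"ax":0,"ay":0,"az":-0.002},{"x":0.009,"y":-0.006,"z":0.077,"ax":0,"ay":0,"az":-0.002},{"x":0.009,"y":-0.006,"z":0.077,"ax":0,"ay":0,"az":-0.002},{"x":0.009,"y":-0.006,"z":0.077,"ax":0,"ay":0,"az":-0.002},{"x":0.009,"y":-0.006,"z":0.077,"ax":0,"ay":0,"az":-0.002}]' 0.045;  python3 - <<'E'
from h import *
from workcell import camera,get_obs
for n in('wrist',):
    c=camera(n); np.savez(f'pics/{n}10.npz',**c); cv2.imwrite(f'pics/{n}10.png',c['color'][:,:,::-1])
o=get_obs();R=Rn.from_rotvec(o['tcp_rot']).as_matrix(); print(o['eef_pos'],np.arctan2(R[1,0],R[0,0])%(2*np.pi)-np.pi,R[:,2])
im=c['color'][180:320,170:350,::-1].astype(float); im=np.clip(im*1.8,0,255).astype(np.uint8)
cv2.imwrite('pics/w10e.png',cv2.resize(im,None,fx=4,fy=4,interpolation=cv2.INTER_CUBIC))
print(rel([.4438,-.3248,.052],np.pi+.035))
E
```

```text
clock: 10.0
eef_pos: [0.4451, -0.3254, 0.1028]
tcp_rot: [-0.059, 3.14, -0.002]
force: [0.2, -0.1, -0.8]
gripper_width: 0.526
[ 0.44508244 -0.32559834  0.10283249] 0.03706082789177323 [ 0.0014073  -0.00132663 -0.99999813]
(array([0.0013, 0.0009, 0.0508]), array([-0.0014,  0.0014,  0.0021]))
```

View pics/w10e.png

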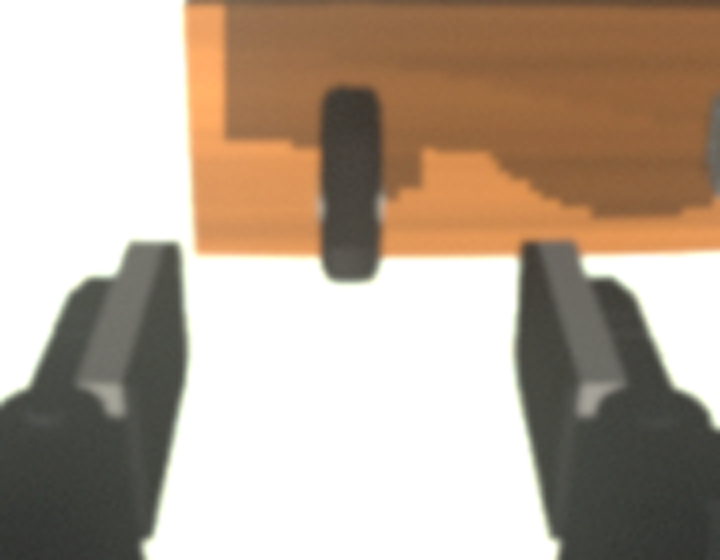

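```bash
python3 - <<'E'
from h import *
c=load('pics/wrist10.npz')
f=lambda a,b,z:onz(c,(a+.5)/4-.5+170,(b+.5)/4-.5+180,z,True)[:2]
print('far top',f(351,280,.066),'near bot',f(351,87,.042),'near top?',f(351,245,.066), f(351,215,.066))
print('block near edge',f(300,3,.034),'far',f(300,253,.034))
E
```

```text
far top [ 0.45686435 -0.32443793] near bot [ 0.43238992 -0.32538358] near top? [ 0.45045539 -0.32467722] [ 0.4451172 -0.3248765]
block near edge [ 0.41997803 -0.33480911] far [ 0.46927344 -0.33372412]
```

```bash
python3 -m handwheel '[{"x":0.001,"y":0.0005,"z":0.015,"ax":-0.0014,"ay":0.0014,"az":0.002},{"x":0.001,"y":0.0005,"z":0.03,"ax":-0.0014,"ay":0.0014,"az":0.002},{"x":0.001,"y":0.0005,"z":0.045,"ax":-0.0014,"ay":0.0014,"az":0.002},{"x":0.001,"y":0.0005,"z":0.051,"ax":-0.0014,"ay":0.0014,"az":0.002},{"x":0.001,"y":0.0005,"z":0.051,"ax":-0.0014,"ay":0.0014,"az":0.002},{"x":0.001,"y":0.0005,"z":0.051,"ax":-0.0014,"ay":0.0014,"az":0.002}]';python3 -m handwheel '[{"x":0,"y":0,"z":0,"ax":0,"ay":0,"az":0},{"x":0,"y":0,"z":0,"ax":0,"ay":0,"az":0},{"x":0,"y":0,"z":0,"ax":0,"ay":0,"az":0},{"x":0,"y":0,"z":0,"ax":0,"ay":0,"az":0},{"x":0,"y":0,"z":0,"ax":0,"ay":0,"az":0},{"x":0,"y":0,"z":0,"ax":0,"ay":0,"az":0},{"x":0,"y":0,"z":0,"ax":0,"ay":0,"az":0}]' 0 100;  python3 - <<'E'
from h import *
from workcell import camera,get_obs
for n in('wrist',):
    c=camera(n); np.savez(f'pics/{n}11.npz',**c); cv2.imwrite(f'pics/{n}11.png',c['color'][:,:,::-1])
o=get_obs();R=Rn.from_rotvec(o['tcp_rot']).as_matrix(); print(o['eef_pos'],np.arctan2(R[1,0],R[0,0])%(2*np.pi)-np.pi,R[:,2],o['gripper_width'],o['force'],o['wrist_torque'])
im=c['color'][180:320,170:350,::-1].astype(float); im=np.clip(im*1.8,0,255).astype(np.uint8)
cv2.imwrite('pics/w11e.png',cv2.resize(im,None,fx=4,fy=4,interpolation=cv2.INTER_CUBIC))
E
```

```text
clock: 10.65
eef_pos: [0.4436, -0.3254, 0.0514]
tcp_rot: [0.054, -3.14, -0.001]
force: [-0.1, -0.0, 0.5]
gripper_width: 0.527
clock: 11.35
eef_pos: [0.4436, -0.3254, 0.0514]
tcp_rot: [0.054, -3.141, -0.001]
force: [-0.6, 0.9, 4.9]
gripper_width: 0.097
[ 0.44360302 -0.3254322   0.05141295] 0.03421259901775553 [-4.35497768e-04  4.05761039e-04 -9.99999823e-01] 0.09675787076188178 [-0.54571416  0.58001973  6.05960967] [ 0.15129105  0.13680395 -0.00551089]
```

View pics/w11e.png

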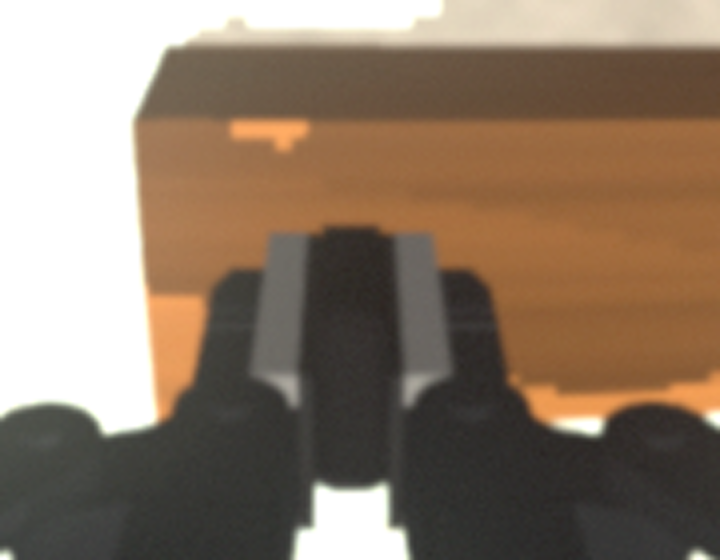

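```bash
python3 - <<'E'
from h import *
c=load('pics/wrist11.npz')
f=lambda a,b,z:onz(c,(a+.5)/4-.5+170,(b+.5)/4-.5+180,z,True)[:2]
print('far top',f(350,487,.066),'near bot',f(350,227,.042),f(350,227,.044))
print('block near edge',f(300,120,.034), 'left edge', f(137,122,.034))
E
```

```text
far top [ 0.45655858 -0.32451648] near bot [ 0.4319052 -0.3253616] [ 0.43090356 -0.32539452]
block near edge [ 0.42003231 -0.332518  ] left edge [ 0.42117864 -0.35480581]
```

```bash
python3 - <<'E'
from h import *
print(rel([.6338,.0337,.17],np.pi+.087))
E
python3 -m handwheel '[{"x":0,"y":0,"z":-0.015,"ax":0,"ay":0,"az":0},{"x":0,"y":0,"z":-0.03,"ax":0,"ay":0,"az":0},{"x":0,"y":0,"z":-0.05,"ax":0,"ay":0,"az":0},{"x":0,"y":0,"z":-0.08,"ax":0,"ay":0,"az":0},{"x":0,"y":0,"z":-0.11,"ax":0,"ay":0,"az":0},{"x":0,"y":0,"z":-0.12,"ax":0,"ay":0,"az":0},{"x":0,"y":0,"z":-0.12,"ax":0,"ay":0,"az":0}]'; python3 - <<'E'
from h import *
from workcell import camera,get_obs
for n in('wrist','side'):
    c=camera(n); np.savez(f'pics/{n}12.npz',**c); cv2.imwrite(f'pics/{n}12.png',c['color'][:,:,::-1])
o=get_obs();R=Rn.from_rotvec(o['tcp_rot']).as_matrix(); print(o['eef_pos'],np.arctan2(R[1,0],R[0,0])%(2*np.pi)-np.pi,R[:,2],o['gripper_width'],o['force'])
print(rel([.6338,.0337,.17],np.pi+.087))
crop(c,240,340,60,180,6,'pics/s12.png')
E
```

```text
(array([-0.2023,  0.3525, -0.1185]), array([ 0.0004, -0.0004, -0.0528]))
clock: 12.1
eef_pos: [0.4439, -0.3258, 0.1719]
tcp_rot: [-0.054, 3.141, -0.001]
force: [0.1, -0.2, -1.5]
gripper_width: 0.094
[ 0.44311774 -0.3249837   0.16959057] 0.034170064330003136 [-0.00229374  0.00221686 -0.99999491] 0.09333898283121887 [ 0.0114531 -0.6402742 -0.8343343]
(array([-2.028e-01,  3.520e-01, -1.000e-04]), array([ 0.0024, -0.0022, -0.0528]))
```

View pics/s12.png

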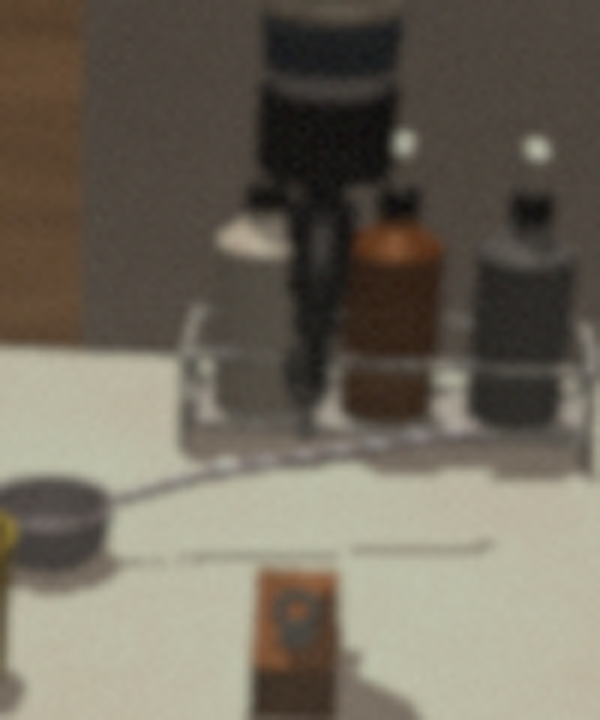

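View pics/wrist12.png

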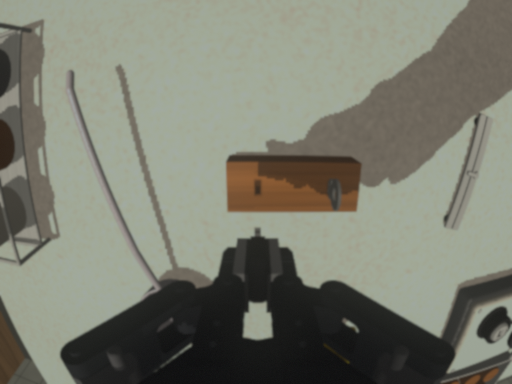

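```bash
python3 -m handwheel '[{"x":-0.015,"y":0.025,"z":0,"ax":0,"ay":0,"az":0},{"x":-0.035,"y":0.062,"z":0,"ax":0,"ay":0,"az":-0.01},{"x":-0.058,"y":0.10,"z":0,"ax":0,"ay":0,"az":-0.02},{"x":-0.08,"y":0.14,"z":0,"ax":0,"ay":0,"az":-0.03},{"x":-0.104,"y":0.18,"z":0,"ax":0,"ay":0,"az":-0.04},{"x":-0.128,"y":0.22,"z":0,"ax":0,"ay":0,"az":-0.05},{"x":-0.152,"y":0.26,"z":0,"ax":0,"ay":0,"az":-0.053},{"x":-0.174,"y":0.30,"z":0,"ax":0,"ay":0,"az":-0.053},{"x":-0.19,"y":0.33,"z":0,"ax":0,"ay":0,"az":-0.053},{"x":-0.203,"y":0.352,"z":0,"ax":0,"ay":0,"az":-0.053}]'; python3 -m handwheel '[{"x":0,"y":0,"z":0,"ax":0,"ay":0,"az":0},{"x":0,"y":0,"z":0,"ax":0,"ay":0,"az":0},{"x":0,"y":0,"z":0,"ax":0,"ay":0,"az":0}]'; python3 - <<'E'
from h import *
from workcell import camera,get_obs
for n in('wrist','side','top'):
    c=camera(n); np.savez(f'pics/{n}13.npz',**c); cv2.imwrite(f'pics/{n}13.png',c['color'][:,:,::-1])
o=get_obs();R=Rn.from_rotvec(o['tcp_rot']).as_matrix(); print(o['eef_pos'],np.arctan2(R[1,0],R[0,0])%(2*np.pi)-np.pi,R[:,2],o['gripper_width'],o['force'],o['joint_pos'])
print(rel([.6338,.0337,.14],np.pi+.087))
crop(load('pics/side13.npz'),180,260,110,230,5,'pics/s13.png')
c=load('pics/wrist13.npz')
im=c['color'][150:310,170:350,::-1].astype(float); im=np.clip(im*1.6,0,255).astype(np.uint8)
cv2.imwrite('pics/w13e.png',cv2.resize(im,None,fx=4,fy=4,interpolation=cv2.INTER_CUBIC))
E
```

```text
clock: 13.2
eef_pos: [0.6343, 0.0359, 0.1686]
tcp_rot: [0.139, -3.134, -0.003]
force: [-0.4, -0.6, 0.1]
gripper_width: 0.098
clock: 13.5
eef_pos: [0.6336, 0.0327, 0.1698]
tcp_rot: [0.136, -3.135, -0.002]
force: [0.1, 0.9, -0.0]
gripper_width: 0.097
[0.63397225 0.03240203 0.17074053] 0.08583174800005855 [-0.00172338  0.00126449 -0.99999772] 0.09465989466699908 [ 0.10500152 -0.22529367 -0.91482568] [-8.15185868e-02  4.30366794e-01  9.67710167e-02  1.23902118e+00
  1.11995495e-03 -1.67350222e-01]
(array([0.    , 0.0013, 0.0307]), array([ 0.0014, -0.0016, -0.0012]))
```

View pics/s13.png

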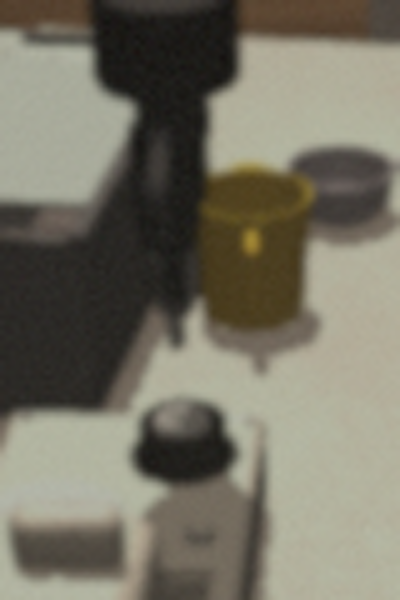

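View pics/w13e.png

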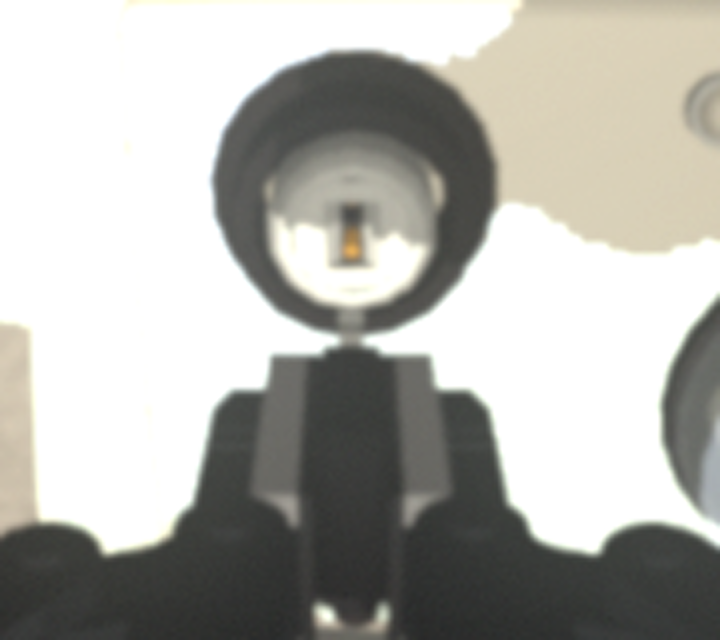

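```bash
python3 - <<'E'
from h import *
from workcell import get_obs
c=load('pics/wrist13.npz')
f=lambda a,b,z:onz(c,(a+.5)/4-.5+170,(b+.5)/4-.5+150,z,True)[:2]
P=[f(*p,.087) for p in[(332,204),(368,202),(371,263),(332,266)]]
print('keyway',np.round(P,4),np.mean(P,0)); p=get_obs()['eef_pos']; print(p)
# blade bottom visible nearest: blade near edge, z range
print('blade centre cols', f(350,320,p[2]-.0424), 'bow', f(350,350,p[2]-.0094))
print('bow mid top', f(351,500,p[2]+.0146))
E
```

```text
keyway [[0.6283 0.0293]
 [0.6273 0.0362]
 [0.6398 0.0379]
 [0.6411 0.0304]] [0.63410281 0.03346516]
[0.63397225 0.03240203 0.17074053]
blade centre cols [0.63307261 0.03320489] bow [0.62199739 0.03222716]
bow mid top [0.62969294 0.03299377]
```

```bash
python3 -m handwheel '[{"x":0,"y":0.001,"z":0.015,"ax":0.0014,"ay":-0.0016,"az":-0.001},{"x":0,"y":0.001,"z":0.03,"ax":0.0014,"ay":-0.0016,"az":-0.001},{"x":0,"y":0.001,"z":0.034,"ax":0.0014,"ay":-0.0016,"az":-0.001},{"x":0,"y":0.001,"z":0.034,"ax":0.0014,"ay":-0.0016,"az":-0.001},{"x":0,"y":0.001,"z":0.034,"ax":0.0014,"ay":-0.0016,"az":-0.001}]'; python3 - <<'E'
from h import *
from workcell import camera,get_obs
for n in('wrist','side'):
    c=camera(n); np.savez(f'pics/{n}14.npz',**c); cv2.imwrite(f'pics/{n}14.png',c['color'][:,:,::-1])
o=get_obs();R=Rn.from_rotvec(o['tcp_rot']).as_matrix(); print(o['eef_pos'],np.arctan2(R[1,0],R[0,0])%(2*np.pi)-np.pi,R[:,2],o['gripper_width'],o['force'])
crop(load('pics/side14.npz'),190,240,140,220,9,'pics/s14.png')
c=load('pics/wrist14.npz')
im=c['color'][190:260,220:300,::-1].astype(float); im=np.clip(im*1.6,0,255).astype(np.uint8)
cv2.imwrite('pics/w14e.png',cv2.resize(im,None,fx=8,fy=8,interpolation=cv2.INTER_CUBIC))
E
```

```text
clock: 14.15
eef_pos: [0.6344, 0.0341, 0.1376]
tcp_rot: [-0.138, 3.137, -0.0]
force: [0.3, -0.3, -0.8]
gripper_width: 0.095
[0.63452464 0.03429975 0.13771982] 0.08803094467497674 [ 1.57099835e-03  4.50279034e-06 -9.99998766e-01] 0.09381501929347774 [ 0.38001275 -0.40031891  0.40687115]
```

View pics/s14.png

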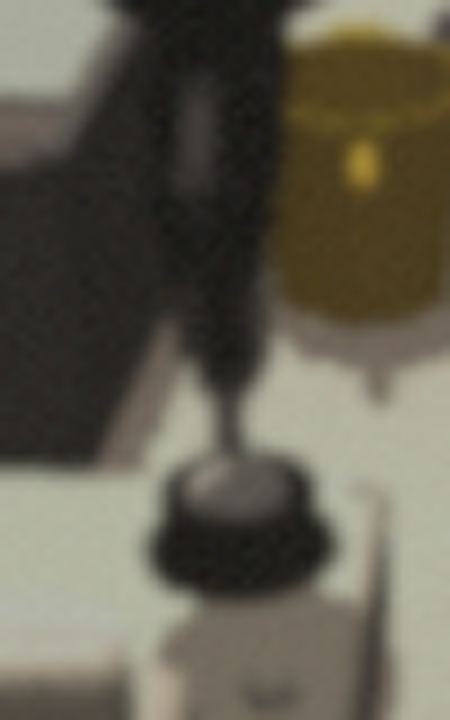

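View pics/w14e.png

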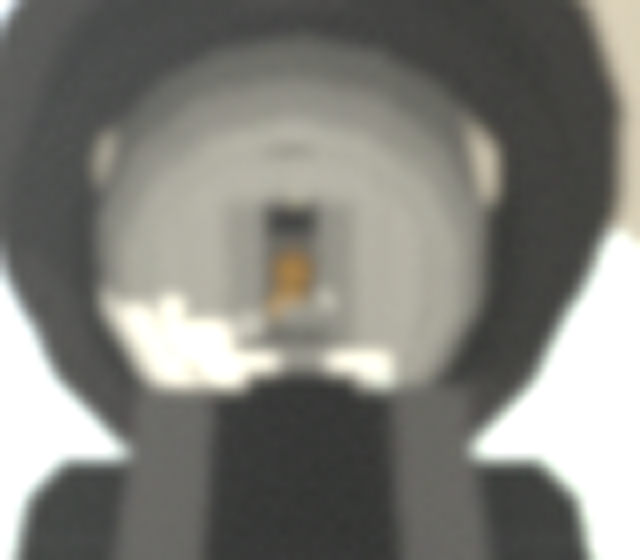

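```bash
python3 - <<'E'
from h import *
from workcell import get_obs
c=load('pics/wrist14.npz'); p=get_obs()['eef_pos']
f=lambda a,b,z:onz(c,(a+.5)/8-.5+220,(b+.5)/8-.5+190,z,True)[:2]
print('near slot end',f(290,203,.087)+[.007,0],'y edges',f(228,250,.087),f(352,250,.087))
print('bow near bottom',f(302,372,p[2]-.0094)+[.0135,0])
print('barrel near rim r.0145', f(295,130,.088)+[.0145,0], 'left/right barrel', f(98,230,.084),f(492,225,.084))
print(rel([.634,.0337,.120],np.pi+.087))
E
```

```text
near slot end [0.63460306 0.03312638] y edges [0.63230972 0.02832565] [0.63139692 0.03865642]
bow near bottom [0.63598884 0.03369344]
barrel near rim r.0145 [0.63522904 0.03294925] left/right barrel [0.63279065 0.01718986] [0.62939276 0.05045821]
(array([ 0.0006, -0.0005,  0.0177]), array([-0.0001,  0.0016,  0.001 ]))
```

```bash
python3 -m handwheel '[{"x":0.0005,"y":-0.0005,"z":0.003,"ax":0,"ay":0.0016,"az":0.001},{"x":0.0005,"y":-0.0005,"z":0.007,"ax":0,"ay":0.0016,"az":0.001},{"x":0.0005,"y":-0.0005,"z":0.010,"ax":0,"ay":0.0016,"az":0.001},{"x":0.0005,"y":-0.0005,"z":0.013,"ax":0,"ay":0.0016,"az":0.001},{"x":0.0005,"y":-0.0005,"z":0.013,"ax":0,"ay":0.0016,"az":0.001}]'; python3 - <<'E'
from h import *
from workcell import camera,get_obs
o=get_obs();R=Rn.from_rotvec(o['tcp_rot']).as_matrix(); print(o['eef_pos'],np.arctan2(R[1,0],R[0,0])%(2*np.pi)-np.pi,R[:,2],o['gripper_width'],o['force'],o['wrist_torque'])
E
python3 -m handwheel '[{"x":0,"y":0,"z":0.002,"ax":0,"ay":0,"az":0},{"x":0,"y":0,"z":0.004,"ax":0,"ay":0,"az":0},{"x":0,"y":0,"z":0.006,"ax":0,"ay":0,"az":0},{"x":0,"y":0,"z":0.006,"ax":0,"ay":0,"az":0}]'; python3 - <<'E'
from h import *
from workcell import camera,get_obs
o=get_obs();R=Rn.from_rotvec(o['tcp_rot']).as_matrix(); print(o['eef_pos'],np.arctan2(R[1,0],R[0,0])%(2*np.pi)-np.pi,R[:,2],o['gripper_width'],o['force'],o['wrist_torque'])
E
```

```text
clock: 14.75
eef_pos: [0.6336, 0.0337, 0.1233]
tcp_rot: [0.137, -3.137, 0.001]
force: [-0.9, -0.5, -0.5]
gripper_width: 0.093
[0.63355949 0.0337469  0.1232704 ] 0.08709392417370365 [-2.00618082e-03 -4.26952379e-04 -9.99997896e-01] 0.09263666668849149 [-0.85638671 -0.51819255 -0.51339259] [-0.25692145 -0.0628676   0.00042193]
clock: 15.15
eef_pos: [0.6337, 0.0337, 0.1178]
tcp_rot: [0.137, -3.137, 0.001]
force: [-1.0, -2.1, 2.2]
gripper_width: 0.095
[0.63370985 0.03373378 0.11784671] 0.08702488385084761 [-1.16824168e-03 -4.13993541e-04 -9.99999232e-01] 0.09515031991328833 [-1.02784493 -2.07593355  2.2152946 ] [-0.61353071  0.12087989 -0.02417985]
```

```bash
python3 -m handwheel '[{"x":0,"y":0,"z":0.002,"ax":0,"ay":0,"az":0},{"x":0,"y":0,"z":0.004,"ax":0,"ay":0,"az":0},{"x":0,"y":0,"z":0.006,"ax":0,"ay":0,"az":0},{"x":0,"y":0,"z":0.008,"ax":0,"ay":0,"az":0},{"x":0,"y":0,"z":0.008,"ax":0,"ay":0,"az":0}]'; python3 - <<'E'
from h import *
from workcell import camera,get_obs
for n in('wrist','side'):
    c=camera(n); np.savez(f'pics/{n}15.npz',**c); cv2.imwrite(f'pics/{n}15.png',c['color'][:,:,::-1])
crop(load('pics/side15.npz'),190,240,140,220,9,'pics/s15.png')
o=get_obs();R=Rn.from_rotvec(o['tcp_rot']).as_matrix(); print(o['eef_pos'],np.arctan2(R[1,0],R[0,0])%(2*np.pi)-np.pi,R[:,2],o['gripper_width'],o['force'],o['wrist_torque'])
E
```

```text
clock: 15.65
eef_pos: [0.6337, 0.0338, 0.1098]
tcp_rot: [0.137, -3.137, 0.0]
force: [0.3, -4.4, 1.6]
gripper_width: 0.093
[0.63366744 0.03375065 0.10972814] 0.08702457889879156 [-1.44759661e-03 -3.46987409e-04 -9.99998892e-01] 0.09314595858204905 [ 1.08442971 -4.10231988  1.23962843] [-0.95005037 -0.04271743 -0.02637842]
```

View pics/s15.png

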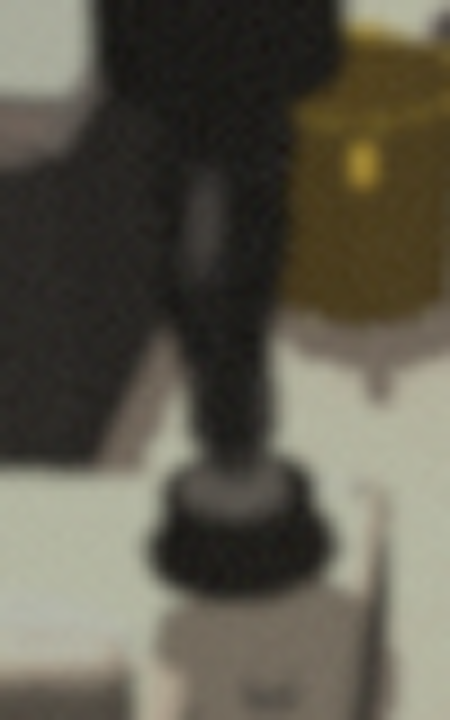

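View pics/wrist15.png

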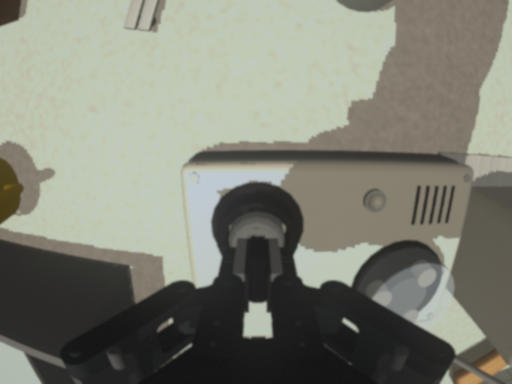

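```bash
python3 -m handwheel '[{"x":0,"y":-0.0004,"z":0.002,"ax":0,"ay":0,"az":0},{"x":0,"y":-0.0004,"z":0.004,"ax":0,"ay":0,"az":0},{"x":0,"y":-0.0004,"z":0.006,"ax":0,"ay":0,"az":0},{"x":0,"y":-0.0004,"z":0.006,"ax":0,"ay":0,"az":0},{"x":0,"y":-0.0004,"z":0.006,"ax":0,"ay":0,"az":0}]'; python3 - <<'E'
from h import *
from workcell import camera,get_obs
for n in('wrist','side'):
    c=camera(n); np.savez(f'pics/{n}16.npz',**c); cv2.imwrite(f'pics/{n}16.png',c['color'][:,:,::-1])
crop(load('pics/side16.npz'),190,240,140,220,9,'pics/s16.png')
c=load('pics/wrist16.npz')
im=c['color'][180:320,170:350,::-1].astype(float); im=np.clip(im*2,0,255).astype(np.uint8)
cv2.imwrite('pics/w16e.png',cv2.resize(im,None,fx=4,fy=4,interpolation=cv2.INTER_CUBIC))
o=get_obs();R=Rn.from_rotvec(o['tcp_rot']).as_matrix(); print(o['eef_pos'],np.arctan2(R[1,0],R[0,0])%(2*np.pi)-np.pi,R[:,2],o['gripper_width'],o['force'],o['wrist_torque'])
E
```

```text
clock: 16.25
eef_pos: [0.6337, 0.0337, 0.1043]
tcp_rot: [0.137, -3.138, -0.0]
force: [-1.2, -2.3, 5.9]
gripper_width: 0.097
[0.63370932 0.03366586 0.1042979 ] 0.08738424887448115 [-8.57868463e-04  4.92609847e-05 -9.99999631e-01] 0.0947385601122546 [-1.42228991 -2.24454103  7.8795338 ] [-0.53595453  0.36181354 -0.00852108]
```

View pics/s16.png

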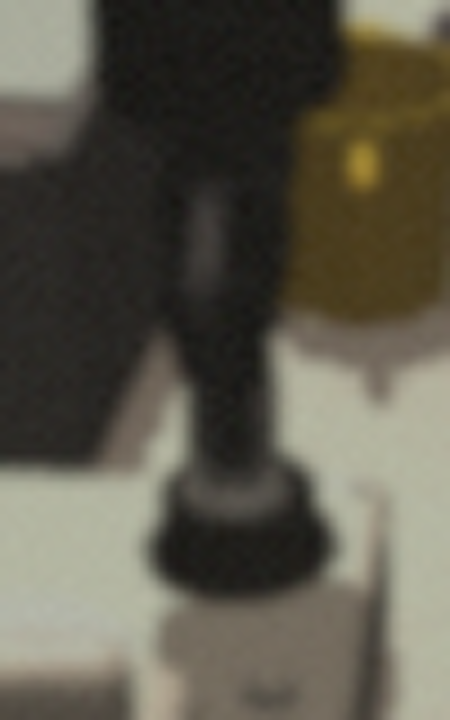

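View pics/w16e.png

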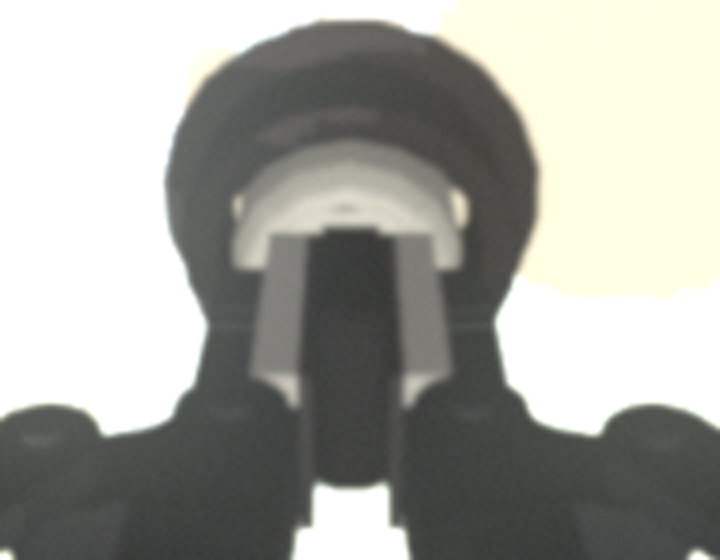

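```bash
python3 -m handwheel '[{"x":0,"y":0,"z":0.001,"ax":0,"ay":0,"az":0},{"x":0,"y":0,"z":0.0015,"ax":0,"ay":0,"az":0},{"x":0,"y":0,"z":0.0015,"ax":0,"ay":0,"az":0},{"x":0,"y":0,"z":0.0015,"ax":0,"ay":0,"az":0}]'; python3 - <<'E'
from h import *
from workcell import camera,get_obs
o=get_obs();R=Rn.from_rotvec(o['tcp_rot']).as_matrix(); print(o['eef_pos'],np.arctan2(R[1,0],R[0,0])%(2*np.pi)-np.pi,R[:,2],o['gripper_width'],o['force'],o['wrist_torque'])
E
```

```text
clock: 16.75
eef_pos: [0.6338, 0.0337, 0.1041]
tcp_rot: [-0.137, 3.138, -0.0]
force: [-5.2, -2.2, 16.8]
gripper_width: 0.095
[0.6337897  0.03366521 0.10407081] 0.08737936882745911 [ 4.48107735e-04 -5.81262677e-05 -9.99999898e-01] 0.09540747328946025 [-5.23843171 -2.20428496 16.82073384] [-0.49964235  1.07564459 -0.02518158]
```

```bash
python3 -m handwheel '[{"x":0,"y":0,"z":-0.0005,"ax":0,"ay":0,"az":0.06},{"x":0,"y":0,"z":-0.0005,"ax":0,"ay":0,"az":0.16},{"x":0,"y":0,"z":-0.0005,"ax":0,"ay":0,"az":0.28},{"x":0,"y":0.0002,"z":-0.0005,"ax":0,"ay":0,"az":0.4},{"x":0,"y":0.0002,"z":-0.0005,"ax":0,"ay":0,"az":0.52},{"x":-0.0001,"y":0.0003,"z":-0.0005,"ax":0,"ay":0,"az":0.64},{"x":-0.0002,"y":0.0004,"z":-0.0005,"ax":0,"ay":0,"az":0.76},{"x":-0.0002,"y":0.0004,"z":-0.0005,"ax":0,"ay":0,"az":0.86},{"x":-0.0002,"y":0.0004,"z":-0.0005,"ax":0,"ay":0,"az":0.92},{"x":-0.0002,"y":0.0004,"z":-0.0005,"ax":0,"ay":0,"az":0.92}]'; python3 - <<'E'
from h import *
from workcell import camera,get_obs
o=get_obs();R=Rn.from_rotvec(o['tcp_rot']).as_matrix(); print(o['eef_pos'],np.arctan2(R[1,0],R[0,0])%(2*np.pi)-np.pi,R[:,2],o['gripper_width'],o['force'],o['wrist_torque'],o['joint_pos'])
c=camera('wrist'); np.savez(f'pics/w17.npz',**c)
im=c['color'][150:320,130:390,::-1].astype(float); im=np.clip(im*1.8,0,255).astype(np.uint8)
cv2.imwrite('pics/w17e.png',cv2.resize(im,None,fx=3,fy=3,interpolation=cv2.INTER_CUBIC))
E
```

```text
clock: 17.75
eef_pos: [0.6344, 0.0345, 0.1042]
tcp_rot: [1.273, 2.872, 0.002]
force: [-1.9, -1.1, 12.1]
gripper_width: 0.096
[0.63443494 0.03449303 0.10415603] -0.8343875739093196 [ 9.89975432e-04  7.19371465e-04 -9.99999251e-01] 0.09604618066241237 [-1.90825316 -1.09160879 12.12476739] [-0.05556594  0.29326941 -0.00945749] [-7.80022710e-02  4.67323168e-01 -1.81069378e-02  1.08443531e+00
  7.94326252e-04  7.56385592e-01]
```

View pics/w17e.png

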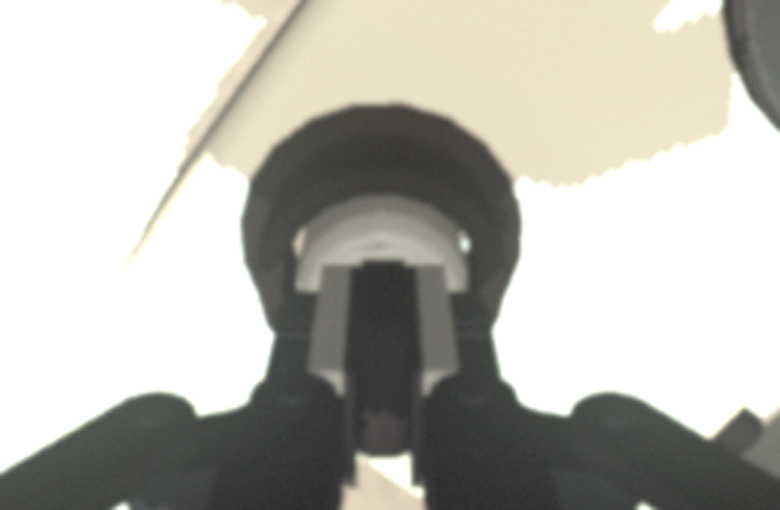

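```bash
python3 -m handwheel '[{"x":0,"y":0,"z":0,"ax":0,"ay":0,"az":0.1},{"x":0,"y":0,"z":0,"ax":0,"ay":0,"az":0.2},{"x":0,"y":0,"z":0,"ax":0,"ay":0,"az":0.32},{"x":0,"y":0,"z":0,"ax":0,"ay":0,"az":0.44},{"x":0,"y":0,"z":0,"ax":0,"ay":0,"az":0.56},{"x":0,"y":0,"z":0,"ax":0,"ay":0,"az":0.64},{"x":0,"y":0,"z":0,"ax":0,"ay":0,"az":0.68},{"x":0,"y":0,"z":0,"ax":0,"ay":0,"az":0.68},{"x":0,"y":0,"z":0,"ax":0,"ay":0,"az":0.68}]'; python3 - <<'E'
from h import *
from workcell import camera,get_obs
o=get_obs();R=Rn.from_rotvec(o['tcp_rot']).as_matrix(); print(o['eef_pos'],np.arctan2(R[1,0],R[0,0])%(2*np.pi)-np.pi,R[:,2],o['gripper_width'],o['force'],o['wrist_torque'],o['joint_pos'])
for n in('wrist','side','top'):
    c=camera(n); np.savez(f'pics/{n}18.npz',**c); cv2.imwrite(f'pics/{n}18.png',c['color'][:,:,::-1])
    print(get_obs()['wrist_torque'])
crop(load('pics/side18.npz'),180,260,140,220,9,'pics/s18.png')
c=load('pics/wrist18.npz')
im=c['color'][150:320,130:390,::-1].astype(float); im=np.clip(im*1.8,0,255).astype(np.uint8)
cv2.imwrite('pics/w18e.png',cv2.resize(im,None,fx=3,fy=3,interpolation=cv2.INTER_CUBIC))
E
```

```text
clock: 18.7
eef_pos: [0.6353, 0.0347, 0.1042]
tcp_rot: [2.155, 2.285, 0.004]
force: [2.3, 1.1, 9.3]
gripper_width: 0.096
[0.63528427 0.03472338 0.10423758] -1.5120728332410187 [ 0.00268722  0.00121922 -0.99999565] 0.09567336579927362 [2.3152817  1.0802977  9.34962341] [ 0.17979025 -0.52031223  0.06188728] [-7.78166448e-02  4.67591046e-01 -1.74272070e-02  1.08319376e+00
  1.42442907e-03  1.43425949e+00]
[ 0.23623503 -0.49727731  0.05253552]
[ 0.21453212 -0.52639055  0.10100042]
[ 0.16426645 -0.5583763   0.09552647]
```

View pics/w18e.png

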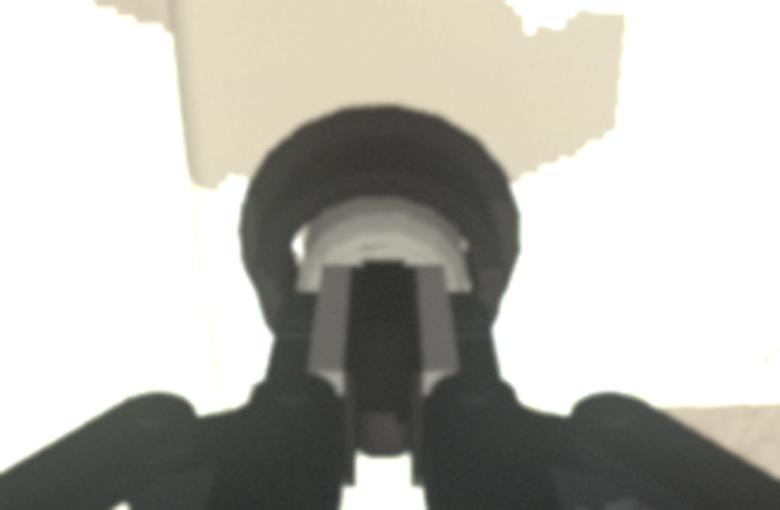

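View pics/s18.png

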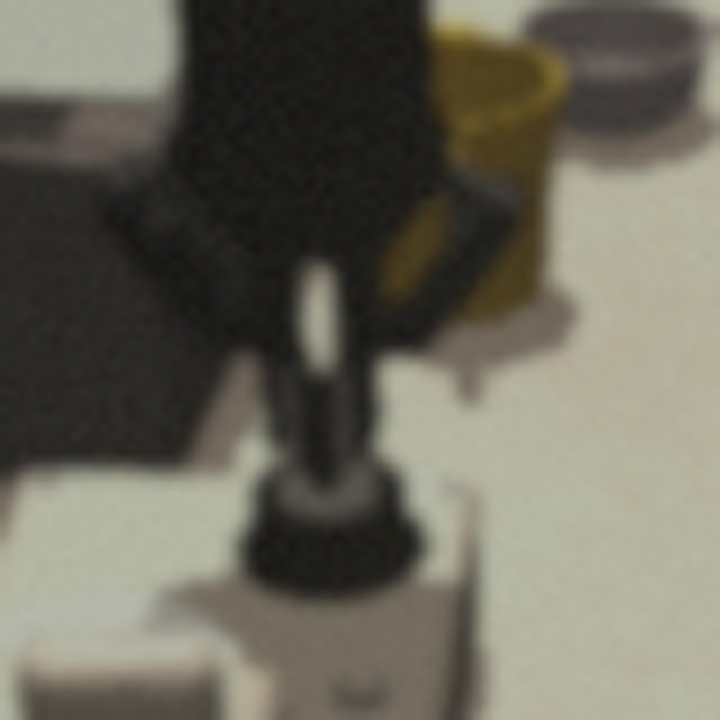

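View pics/top18.png

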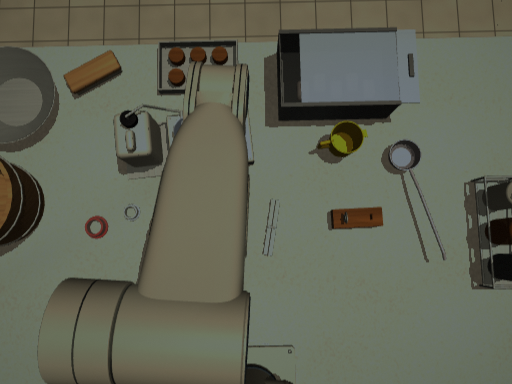

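```bash
python3 -m handwheel '[{"x":-0.0002,"y":-0.0007,"z":0,"ax":0,"ay":0,"az":0.03},{"x":-0.0002,"y":-0.0007,"z":0,"ax":0,"ay":0,"az":0.03},{"x":-0.0002,"y":-0.0007,"z":0,"ax":0,"ay":0,"az":0.03},{"x":-0.0002,"y":-0.0007,"z":0,"ax":0,"ay":0,"az":0.03},{"x":-0.0002,"y":-0.0007,"z":0,"ax":0,"ay":0,"az":0.03},{"x":-0.0002,"y":-0.0007,"z":0,"ax":0,"ay":0,"az":0.03}]'; python3 - <<'E'
from h import *
from workcell import camera,get_obs
for n in('wrist','side'):
    c=camera(n); np.savez(f'pics/{n}19.npz',**c); cv2.imwrite(f'pics/{n}19.png',c['color'][:,:,::-1])
    o=get_obs();R=Rn.from_rotvec(o['tcp_rot']).as_matrix(); print(o['clock'],o['eef_pos'],np.arctan2(R[1,0],R[0,0])%(2*np.pi)-np.pi,R[:,2],o['gripper_width'],o['force'],o['wrist_torque'],np.abs(o['joint_vel']).max())
crop(load('pics/side19.npz'),180,260,140,220,9,'pics/s19.png')
c=load('pics/wrist19.npz')
im=c['color'][150:320,130:390,::-1].astype(float); im=np.clip(im*1.8,0,255).astype(np.uint8)
cv2.imwrite('pics/w19e.png',cv2.resize(im,None,fx=3,fy=3,interpolation=cv2.INTER_CUBIC))
E
```

```text
clock: 19.45
eef_pos: [0.6352, 0.0347, 0.1043]
tcp_rot: [2.188, 2.252, 0.006]
force: [4.9, 2.2, 8.5]
gripper_width: 0.097
19.5 [0.63517526 0.03463885 0.1042394 ] -1.5418502390584077 [ 0.00376044  0.00159804 -0.99999165] 0.09890278338350299 [5.24320699 1.57017592 7.96486239] [ 0.40060894 -1.17412385  0.08461221] 0.0019853826370059453
19.55 [0.6351705  0.03462287 0.10424073] -1.5418975081683775 [ 0.00375978  0.00156758 -0.9999917 ] 0.09145961568981127 [4.56610357 3.06646428 8.62551055] [ 0.4281897  -1.1775446   0.09400406] 0.0012166916949692113
```

View pics/w19e.png

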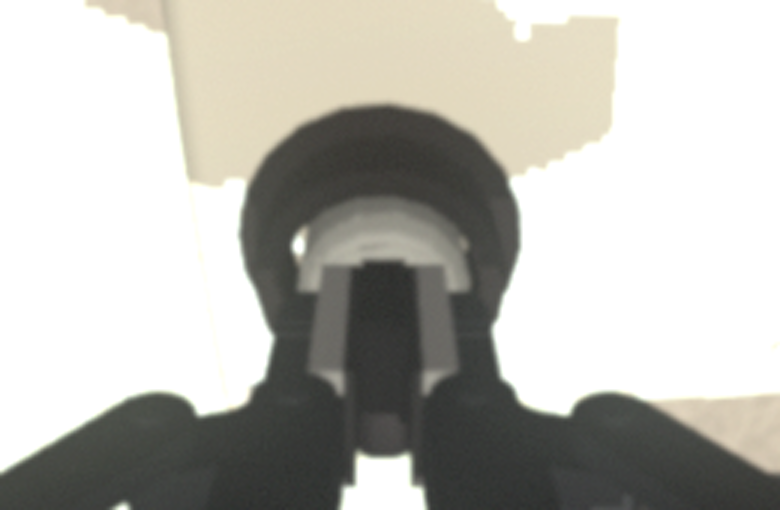

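View pics/s19.png

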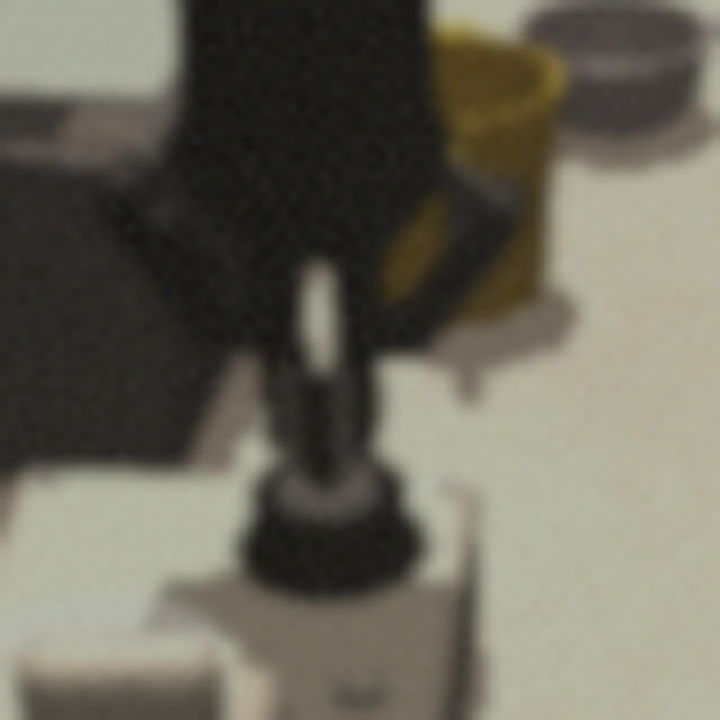

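```bash
python3 -m handwheel '[{"x":0,"y":0.001,"z":0,"ax":0,"ay":0,"az":0.01},{"x":0,"y":0.001,"z":0,"ax":0,"ay":0,"az":0.01},{"x":0,"y":0.001,"z":0,"ax":0,"ay":0,"az":0.01},{"x":0,"y":0.001,"z":0,"ax":0,"ay":0,"az":0.01}]'; python3 - <<'E'
from h import *
from workcell import get_obs,bot
o=get_obs();R=Rn.from_rotvec(o['tcp_rot']).as_matrix(); print(o['clock'],o['eef_pos'],np.arctan2(R[1,0],R[0,0])%(2*np.pi)-np.pi,R[:,2],o['gripper_width'],o['force'],o['wrist_torque'])
if abs(o['eef_pos'][2]-.1043)<.001 and o['force'][2]>4: print(bot.close_job())
E
```

```text
clock: 19.95
eef_pos: [0.6354, 0.0347, 0.1042]
tcp_rot: [2.2, 2.242, 0.004]
force: [1.7, 1.5, 10.6]
gripper_width: 0.097
19.95 [0.63538297 0.03465299 0.10422125] -1.551868902011278 [ 0.00227961  0.00146711 -0.99999633] 0.09742267910689233 [ 1.74409363  1.49614547 10.57535647] [ 0.30835439 -0.26685868  0.11886494]
the job is handed in; nothing more can be done
None
```

I placed the larger black splash collar flat over the lock barrel and let go of it. I then pushed the thick-bowed key fully into the lock, turned it about 1.64 rad clockwise, and handed in at 19.95 s, still gripping and holding it. The hand-in gave no verdict, so the results below are my own last checks.

- **Key depth:** The tool sat at 0.1042 m, which puts the key's shoulder at the keyway. A further push at that depth met a hard stop, so I take the key as fully seated. I was still pressing down with about 10 N at the end.
- **Key turn:** The lock joint can't be read directly. With up to 0.15 rad of key play I estimate the plug at about 1.5 rad, against the 1.2 rad needed. The torque about vertical was about 0.1 N m, which matches the return spring near a quarter turn.
- **Grip:** It was set at 100 N, and the key showed no slip in the jaws in the wrist camera.
- **Collar:** The side and wrist pictures show it flat round the barrel.
- **Other things:** I moved only the collar and the key. In the last top picture the cup, ladle, trivet and locker key were where they started. The arm hid the jar there, and I never moved near it.

**Problems along the way:**
- The first move was refused for missing keys, and nothing moved.
- The cameras disagreed by up to about 3 mm on the barrel's position.
- After the turn the key sat about 1 mm further in x than I expected. Correcting that raised the sideways force, so I undid it, which brought it down to about 2 N.

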